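Lay the books on their press boards and weight the square one

TASK

Lay each of the three burgundy books flat on the press board whose grey felt outline matches its size, squarely on the felt and with its spine along the brass strip. Only when all three lie in place, set the round iron weight gently upright on the middle of the square book, and leave everything standing there.

Things in the scene. Friction and masses are not known exactly. Their poses are not given: they have to be found in the camera images.
- long_book: The tall narrow closed book, lying flat: burgundy covers, cream page edges, tan leather spine that shows on the cover as a 13 mm tan band. 118 mm long, 56 mm wide, 24 mm thick, 130 g, loose, rigid. Origin: underside, middle of the spine edge. x points out through the spine (book at x -56 to 0 mm), y along the spine, z up.
- square_book: The square, thick closed book, lying flat: burgundy covers, cream page edges, tan leather spine that shows on the cover as a 13 mm tan band. 60 mm long, 60 mm wide, 34 mm thick, 100 g, loose, rigid. Origin: underside, middle of the spine edge. x points out through the spine (book at x -60 to 0 mm), y along the spine, z up.
- small_book: The small closed book, lying flat: burgundy covers, cream page edges, tan leather spine that shows on the cover as a 13 mm tan band. 78 mm long, 42 mm wide, 20 mm thick, 60 g, loose, rigid. Origin: underside, middle of the spine edge. x points out through the spine (book at x -42 to 0 mm), y along the spine, z up.
- long_board: Press board of the tall narrow book: fixed dark wood 154 x 95 x 10 mm, on top a flush grey felt patch 124 x 62 mm (3 mm to spare all round) beside a flush 8 mm brass strip. Origin: underside, below where the middle of the spine edge belongs. x points across the strip (felt -59 to 3 mm, strip 3 to 11), y along it; top at z 10 mm. In place the book's x axis points as the board's.
- square_board: Press board of the square, thick book: fixed dark wood 96 x 99 x 10 mm, on top a flush grey felt patch 66 x 66 mm (3 mm to spare all round) beside a flush 8 mm brass strip. Origin: underside, below where the middle of the spine edge belongs. x points across the strip (felt -63 to 3 mm, strip 3 to 11), y along it; top at z 10 mm. In place the book's x axis points as the board's.
- small_board: Press board of the small book: fixed dark wood 114 x 81 x 10 mm, on top a flush grey felt patch 84 x 48 mm (3 mm to spare all round) beside a flush 8 mm brass strip. Origin: underside, below where the middle of the spine edge belongs. x points across the strip (felt -45 to 3 mm, strip 3 to 11), y along it; top at z 10 mm. In place the book's x axis points as the board's.
- weight: Round iron pressing weight, upright: a black disc 48 mm in diameter, 28 mm high, with a plain steel knob 22 mm in diameter, 28 mm high, on its middle (56 mm overall). About 500 g, loose. Origin: centre of the underside, z up. On the square book it stands 44 mm above the bench (10 mm board, 34 mm book); the book's middle is 30 mm from its spine edge.
Things that resemble listed ones, but are neither listed nor needed, are in the scene too. Leave any red look-alike of the square_board alone. Leave any blue or pink look-alike of the square_book alone.

How it is judged:
By the outcome, as a careful person would: the job done as asked, in the order asked, and still so for the second after the job is handed in, with the robot touching nothing.
It also fails if it takes over 120 s, if anything falls off the work surface, if the arm or the gripper's body presses on something with over 40 N, if the wrist force passes 120 N, or if a joint passes its speed limit or range.

ROBOT

A 7-joint arm with a two-finger parallel gripper is mounted at the origin on the work surface. World frame = base frame: x ahead of the robot, y to its left, z up, the work surface at z = 0. Lengths are in m, angles in rad, forces in N, time in s.
With the tool pointing down it reaches from about 0.4 to 0.875 m from the base axis. Payload 4.4 kg.
Tool frame: the origin (TCP) lies at the very end of the fingers, on their centre line; the grasp point (between the pads) lies 19 mm behind it (ctrl.grip_depth is the distance from the TCP to the grasp point, in m); x points along the fingers, z is the direction in which the jaws open and shut, and the axes are right-handed (so a half turn about x gives the same grasp; the last joint's range is limited). The gripper opens to 85 mm and grips with 20 to 120 N. Pads are 22 mm wide; open, the fingers measure 114 mm over their backs; the gripper's body (76 mm by 85 mm) begins 54 mm behind the grasp point. The pads swing forward as they close: fully open they stand 13 mm farther back than shut.
Start: joints at [-1.271, 0.628, 0.038, 1.517, -0.027, 0.996, -0.02], TCP at [0.232, 0.607, 0.231] pointing down, gripper open.
Joint ranges: [-3.06, 3.06], [-0.37, 2.12], [-1.25, 1.32], [0.18, 2.47], [-1.1, 4.24], [0.23, 1.98], [-2.94, 2.94]. Speed limits (rad/s): [2.57, 2.57, 3.14, 3.14, 3.14, 3.14, 3.14].

INTERFACE

Orientations are given as [roll, pitch, yaw] about the fixed x, y, z axes, in that order (R = Rz(yaw) Ry(pitch) Rx(roll)).
In Python, from workcell import ctrl gives the robot as it stands.
- The arm moves only by the tool move_arm, never from a script. Its argument "moves" is a list of rows, each a list of 6 numbers: the shift along the tool's x, y, z in m, then the turn, a rotation vector about the tool's x, y, z in rad. A call has 1 to 8 rows; each row shifts and turns the commanded pose from where the row before left it, along the tool's axes as they then stand; what a row does not reach is not made up. A row lasts 1/10 s, in which the tool goes at most 50 mm and 8.59 degrees, less where a joint would pass 70% of its speed; a pose out of reach is approached as far as the arm can. A call with a gripper value outside its range is refused whole. "gripper" is the closure in counts, from 0 (fully open) to 255 (shut), set as the call begins (left out, the last holds). The fingers move at their own pace and stop on an object; the grip force is fixed at half the most. Time passes only in rows, so rows that do not move let the fingers close. It gives the time, the measured TCP pose, the force and the opening at its end, in the units of the state.
- ctrl.observe(): the state, without advancing time (a new reading comes with each control period).
- ctrl.read_camera(name): name is "scene" or "top"; returns the picture (384x512x3 uint8, red, green, blue); there is no depth.
- ctrl.calibration(name): a dict with "fx", "fy", "cx", "cy" (pixels), "pose" (4x4, takes a point from camera to world coordinates). Camera axes: x right, y down, z forward; pixel columns grow to the right and rows downward; lengths in m; the calibration is good to about 2 mm. A picture is of the moment at which its call begins. calibration takes no time and is no camera call.
- ctrl.hand_in(): hands the job in, once; it reports no verdict.
Trained networks look in the newest picture that a camera, given by its name, has taken for a name from the list of things; names that differ only in an ending like _2 or _b are one class to them, and where a whole thing is asked for, a point or a joint stands for the part that bears it (a point fixed in the world has none). Each returns a list of dicts, best first, with "conf" (0 to 1); they miss things now and then, are a little off and sometimes report something else, mostly with a low value. They report only what shows in the picture. A call takes as long as a camera call. They do not tell look-alikes from the thing itself.
- ctrl.look_for(camera, query): "bbox" ([left, top, right, bottom] in pixels, round what is visible of it).
- ctrl.cut_out(camera, query): "region" (384x512 bool, what is visible of it) and "bbox" ([left, top, right, bottom] in pixels, round what is visible of it).
The state is a dict: "clock": time; "joint_pos": joint angles; "qvel": joint speeds; "joint_efforts": joint torques, N m; "position": TCP position; "eef_rot": TCP orientation; "contact_force": force on the tool from outside, world axes, zero at the start; "torque": the same for the moment, N m; "gripper_width": finger opening in m.
Only numpy, scipy, OpenCV 4.12 (cv2) and the standard library are available. Lean on these libraries where they do the work, as an engineer would, in place of code of your own. Each camera call takes 0.05 s, during which the arm holds its last target. There are 200 camera calls.

## Working session

There is one attempt and no reset: what is moved stays moved. The work goes in short steps, Python scripts to look and compute and a tool call to move; the robot and the scene stay as the last step left them, time stands still between calls to the robot, and variables do not carry over. Pictures are saved under pics/ and viewed, about 12 in all and at most 16, crops included, and the job is handed in when it is done.

Besides the shell and the picture viewer there is one more tool, called after "Call:" as a command line: name --pt "numbers of a row" for each row, then --argument value for the rest. move_arm: Moves the arm, as the interface text tells. Its arguments: {"type":"object","properties":{"moves":{"type":"array"},"gripper":{"type":"number"}},"required":["moves"]}

```bash
mkdir -p pics; ls; python3 - <<'E'
from workcell import ctrl
import cv2, numpy as np
np.set_printoptions(precision=4,suppress=True)
for n in("top","scene"):
    im=ctrl.read_camera(n); cv2.imwrite(f"pics/{n}0.png",im[:,:,::-1])
    c=ctrl.calibration(n); print(n,c["fx"],c["fy"],c["cx"],c["cy"]);print(c["pose"])
s=ctrl.observe(); print({k:np.round(v,3) for k,v in s.items()}, ctrl.grip_depth)
E
```

```text
pics
top 364.36514717265015 364.36514717265015 253.78511501607488 186.63670293599318
[[ 0.0214 -0.9965  0.0808  0.4443]
 [-0.9998 -0.0212  0.0038  0.0483]
 [-0.0021 -0.0809 -0.9967  1.1609]
 [ 0.      0.      0.      1.    ]]
scene 420.29716155687623 420.29716155687623 250.00218292934272 184.70096211913628
[[ 0.8422  0.4451 -0.3044  0.8796]
 [ 0.5391 -0.6835  0.4922 -0.4933]
 [ 0.0111 -0.5786 -0.8156  0.9846]
 [ 0.      0.      0.      1.    ]]
{'clock': np.float64(0.1), 'joint_pos': array([-1.271,  0.629,  0.038,  1.518, -0.027,  0.996, -0.02 ]), 'qvel': array([-0.002, -0.   ,  0.001, -0.003, -0.001, -0.001,  0.   ]), 'joint_efforts': array([  0.003, -56.454,   1.23 , -19.398,   0.011,   0.005,  -0.   ]), 'position': array([0.232, 0.606, 0.23 ]), 'eef_rot': array([-3.131,  1.569, -1.926]), 'contact_force': array([-0.246, -0.355,  0.132]), 'torque': array([0.003, 0.041, 0.033]), 'gripper_width': np.float64(0.085)} 0.0187
```

View pics/top0.png

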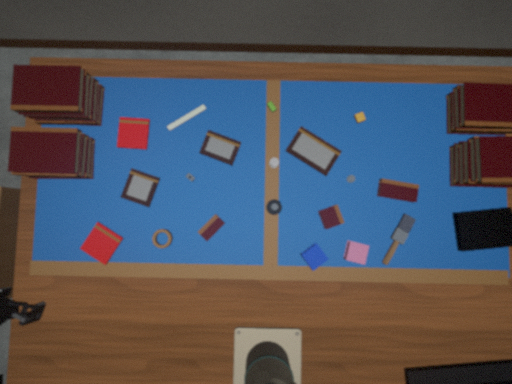

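View pics/scene0.png

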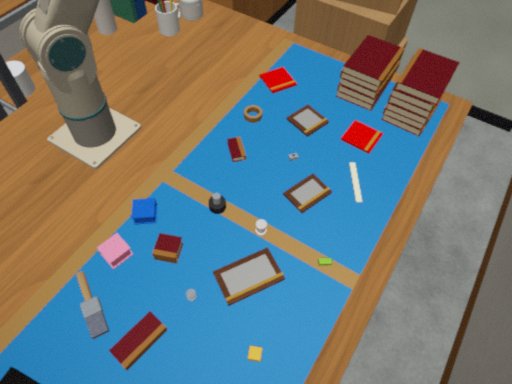

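The top view shows books at long (398,190), square (331,217) and small (212,228). The boards are long (314,150), square (141,187) and small (220,148), and the weight is at (274,207). The red trays and the blue and pink blocks are look-alikes. The stacks at the sides are not needed.

```bash
cat > h.py <<'E'
from workcell import ctrl
import cv2, numpy as np
from scipy.optimize import minimize
np.set_printoptions(precision=4,suppress=True)
BOX={"long_book":(-.056,0,.059,.024),"square_book":(-.060,0,.030,.034),"small_book":(-.042,0,.039,.020)}
FELT={"long_board":(-.059,.003,.062),"square_board":(-.063,.003,.033),"small_board":(-.045,.003,.042)}
def proj(cam,P):
    c=ctrl.calibration(cam); T=np.linalg.inv(c["pose"]); Q=np.asarray(P,float)@T[:3,:3].T+T[:3,3]
    return np.c_[c["fx"]*Q[:,0]/Q[:,2]+c["cx"],c["fy"]*Q[:,1]/Q[:,2]+c["cy"]]
def unproj(cam,uv,z):
    c=ctrl.calibration(cam); d=c["pose"][:3,:3]@[(uv[0]-c["cx"])/c["fx"],(uv[1]-c["cy"])/c["fy"],1]; o=c["pose"][:3,3]
    return (o+d*(z-o[2])/d[2])[:2]
def pts(p,box,z0):
    x0,x1,hy,h=box; c,s=np.cos(p[2]),np.sin(p[2])
    return np.array([[p[0]+c*x-s*y,p[1]+s*x+c*y,z] for x in(x0,x1) for y in(-hy,hy) for z in((z0,z0+h) if h else (z0,))])
S=8
def hullmask(uv,b):
    q=cv2.convexHull(((uv+.5-b[:2])*S-.5).astype(np.float32))
    m=np.zeros(((b[3]-b[1])*S,(b[2]-b[0])*S),np.uint8); cv2.fillPoly(m,[np.round(q*16).astype(np.int32)],1,shift=4); return m
def comp(m,uv):
    n,l,st,ce=cv2.connectedComponentsWithStats(m.astype(np.uint8),connectivity=4)
    ok=[i for i in range(1,n) if st[i,4]>25]; i=min(ok,key=lambda i:np.hypot(*(ce[i]-uv))); return l==i
def fit(cams,masks,p0,box,z0):
    """pose (x,y,yaw) whose box silhouette fits the masks of all cams"""
    D=[]
    for c in cams:
        m=masks[c]; v,u=np.nonzero(m); b=np.array([u.min()-5,v.min()-5,u.max()+6,v.max()+6])
        D.append((c,b,(cv2.resize(m[b[1]:b[3],b[0]:b[2]].astype(np.float32),None,fx=S,fy=S,interpolation=cv2.INTER_LINEAR)>.5).astype(np.uint8)))
    f=lambda p:sum(np.sum(hullmask(proj(c,pts(p,box,z0)),b)!=t)/t.sum() for c,b,t in D)
    best=None
    for dy in(0,np.pi/2) if p0[2] is None else (0,):
        for a in ([p0[2]] if p0[2] is not None else np.arange(0,np.pi,np.pi/8)):
            m=(box[0]+box[1])/2; s=np.array([p0[0]-np.cos(a)*m,p0[1]-np.sin(a)*m,a])
            r=minimize(f,s,method="Nelder-Mead",options=dict(initial_simplex=s+np.array([[0,0,0],[.006,0,0],[0,.006,0],[0,0,.2]]),xatol=1e-4,fatol=1e-4))
            if best is None or r.fun<best.fun: best=r
        if p0[2] is not None: break
    return best.x,best.fun/len(cams)
def nonblue(im):
    h=cv2.cvtColor(im,cv2.COLOR_RGB2HSV); return ~((abs(h[:,:,0].astype(int)-105)<14)&(h[:,:,1]>130))
def gray(im):
    h=cv2.cvtColor(im,cv2.COLOR_RGB2HSV); return (h[:,:,1]<60)&(h[:,:,2]>90)
def tan(im):
    h=cv2.cvtColor(im,cv2.COLOR_RGB2HSV); return (h[:,:,0]>8)&(h[:,:,0]<28)&(h[:,:,1]>90)&(h[:,:,2]>75)
E
python3 - <<'E'
from h import *
for c in("top","scene"):
    im=ctrl.read_camera(c)
    for n in list(BOX)+list(FELT)+["weight"]:
        for d in ctrl.look_for(c,n)[:4]: print(c,n,round(d["conf"],2),np.round(d["bbox"]).astype(int))
h=cv2.cvtColor(ctrl.read_camera("top"),cv2.COLOR_RGB2HSV)
for u,v in((141,187),(220,148),(314,150),(398,190),(398,181),(331,217),(212,228),(340,205),(180,220)): print(u,v,h[v,u])
E
```

```text
top long_book 0.77 [373 177 419 201]
top square_book 0.92 [319 204 346 230]
top square_book 0.66 [345 240 367 261]
top small_book 0.78 [196 214 224 241]
top long_board 0.94 [287 128 342 178]
top square_board 0.96 [118 171 162 206]
top square_board 0.86 [ 77 221 122 262]
top square_board 0.63 [117 117 153 149]
top small_board 0.68 [119 170 160 204]
top small_board 0.63 [200 130 239 166]
top small_board 0.44 [196 214 224 242]
top weight 0.74 [268 201 281 214]
scene long_book 0.87 [109 309 169 368]
scene square_book 0.83 [130 196 156 229]
scene square_book 0.75 [151 233 182 264]
scene square_book 0.74 [ 98 234 133 269]
scene small_book 0.77 [229 134 245 166]
scene long_board 0.72 [215 244 286 306]
scene square_board 0.93 [287 108 329 135]
scene square_board 0.77 [341 122 381 152]
scene square_board 0.57 [261  68 294  92]
scene small_board 0.66 [284 173 337 217]
scene weight 0.66 [208 191 227 212]
141 187 [120   2 139]
220 148 [ 90   7 141]
314 150 [ 90   9 137]
398 190 [173 147  80]
398 181 [150  32 111]
331 217 [170 115  91]
212 228 [171 112  91]
340 205 [105 158 174]
180 220 [105 158 173]
```

```bash
cat > meas.py <<'E'
from h import *
C={"top":{"long_book":(398,190),"square_book":(331,217),"small_book":(212,228),"long_board":(314,150),"square_board":(141,187),"small_board":(220,148)},
 "scene":{"long_book":(139,339),"square_book":(167,248),"small_book":(237,150),"long_board":(250,275),"square_board":(308,121),"small_board":(308,193)}}
def measure(n,ims,C=C,z0=None):
    book=n in BOX; box=BOX[n] if book else FELT[n]+(0,); z0=(0 if book else .01) if z0 is None else z0
    M={c:comp((nonblue if book else gray)(im),C[c][n]) for c,im in ims.items()}
    v,u=np.nonzero(M["top"]); xy=unproj("top",(u.mean(),v.mean()),z0+box[3]/2)
    R={}
    for k in (("top",),("scene",),("top","scene")):
        p,e=fit(k,M,(xy[0],xy[1],None),box,z0); R[k]=[p,e]
    # spine side: tan pixels vs the whole
    for k,(p,e) in R.items():
        c=k[0]; t=tan(ims[c]); b=cv2.dilate(M[c].astype(np.uint8),np.ones((7,7)))>0
        if book: b=M[c]
        v,u=np.nonzero(t&b); zz=z0+box[3]
        q=np.array([unproj(c,(a,d),zz) for a,d in zip(u,v)]).mean(0)
        cen=p[:2]+np.array([np.cos(p[2]),np.sin(p[2])])*(box[0]+box[1])/2
        ax=np.array([np.cos(p[2]),np.sin(p[2])]); s=ax@(q-cen)
        if n.startswith("square") and abs(s)<abs(np.array([-ax[1],ax[0]])@(q-cen)):
            p[2]+=np.pi/2; ax=np.array([np.cos(p[2]),np.sin(p[2])]); s=ax@(q-cen)
        if s<0: p[2]+=np.pi
        p[2]=(p[2]+np.pi)%(2*np.pi)-np.pi
        print(n,k,"centre",cen,"yaw",round(np.degrees(p[2]),2),"err",round(e,3),"tan off",round(s,4))
        R[k]=(cen,p[2])
    return R,M
if __name__=="__main__":
    ims={c:ctrl.read_camera(c) for c in("top","scene")}
    out=[]
    for n in list(BOX)+list(FELT):
        R,M=measure(n,ims); cen,a=R[("top","scene")]
        box=BOX.get(n) or FELT[n]+(0,); z0=0 if n in BOX else .01
        org=cen-np.array([np.cos(a),np.sin(a)])*(box[0]+box[1])/2
        row=[]
        for c in("top","scene"):
            u,v=C[c][n]; big=cv2.resize(ims[c][max(0,v-32):v+32,max(0,u-32):u+32],None,fx=4,fy=4,interpolation=cv2.INTER_CUBIC)[:,:,::-1].copy()
            o=np.array([max(0,u-32),max(0,v-32)])
            q=proj(c,pts((*org,a),(*box[:3],0),z0+box[3])); q=((q-o+.5)*4).astype(int)
            cv2.polylines(big,[q[[0,1,3,2]]],True,(0,255,0),1)
            sp=proj(c,[[*org,z0+box[3]]])[0]; cv2.circle(big,tuple(((sp-o+.5)*4).astype(int)),3,(255,255,0),-1)
            row.append(cv2.resize(big,(260,260)))
        out.append(np.vstack(row))
    cv2.imwrite("pics/fit.png",cv2.resize(np.hstack(out),(800,267*1)) if 0 else np.vstack([np.hstack(out[:3]),]))
    cv2.imwrite("pics/fit2.png",np.hstack(out[3:]))
E
python3 meas.py
```

```text
Traceback (most recent call last):
  File "meas.py", line 30, in <module>
    R,M=measure(n,ims); cen,a=R[("top","scene")]
        ~~~~~~~^^^^^^^
  File "meas.py", line 10, in measure
    p,e=fit(k,M,(xy[0],xy[1],None),box,z0); R[k]=[p,e]
        ~~~^^^^^^^^^^^^^^^^^^^^^^^^^^^^^^^
  File "h.py", line 34, in fit
    r=minimize(f,s,method="Nelder-Mead",options=dict(initial_simplex=s+np.array([[0,0,0],[.006,0,0],[0,.006,0],[0,0,.2]]),xatol=1e-4,fatol=1e-4))
  File "h.py", line 29, in <lambda>
    f=lambda p:sum(np.sum(hullmask(proj(c,pts(p,box,z0)),b)!=t)/t.sum() for c,b,t in D)
               ~~~^^^^^^^^^^^^^^^^^^^^^^^^^^^^^^^^^^^^^^^^^^^^^^^^^^^^^^^^^^^^^^^^^^^^^
  File "h.py", line 29, in <genexpr>
    f=lambda p:sum(np.sum(hullmask(proj(c,pts(p,box,z0)),b)!=t)/t.sum() for c,b,t in D)
                                   ~~~~^^^^^^^^^^^^^^^^^
  File "h.py", line 8, in proj
    c=ctrl.calibration(cam); T=np.linalg.inv(c["pose"]); Q=np.asarray(P,float)@T[:3,:3].T+T[:3,3]
ValueError: time passes only in moves, steps and waits
```

```bash
sed -i 's/ctrl.calibration(cam)/CAL[cam]/; s/^S=8/S=8/' h.py; sed -i '/^np.set_print/a CAL={c:ctrl.calibration(c) for c in("top","scene")}' h.py; time python3 meas.py
```

```text
long_book ('top',) centre [ 0.5375 -0.4013] yaw -8.74 err 0.05 tan off 0.0184
long_book ('scene',) centre [ 0.5356 -0.4015] yaw -9.1 err 0.028 tan off -0.0234
long_book ('top', 'scene') centre [ 0.5367 -0.4013] yaw -8.76 err 0.047 tan off 0.0192
square_book ('top',) centre [ 0.4492 -0.1899] yaw -68.38 err 0.077 tan off -0.0211
square_book ('scene',) centre [ 0.4488 -0.1894] yaw -68.06 err 0.041 tan off -0.0279
square_book ('top', 'scene') centre [ 0.4489 -0.1894] yaw -68.68 err 0.061 tan off -0.0217
small_book ('top',) centre [0.4076 0.1849] yaw 47.6 err 0.103 tan off -0.0121
small_book ('scene',) centre [0.4086 0.1849] yaw 46.88 err 0.056 tan off 0.0108
small_book ('top', 'scene') centre [0.4084 0.1851] yaw 46.86 err 0.081 tan off 0.0114
long_board ('top',) centre [ 0.6565 -0.1335] yaw -31.16 err 0.043 tan off 0.038
long_board ('scene',) centre [ 0.6566 -0.1346] yaw -31.14 err 0.029 tan off 0.0021
long_board ('top', 'scene') centre [ 0.6566 -0.1341] yaw -30.99 err 0.04 tan off 0.0376
square_board ('top',) centre [0.5267 0.4152] yaw -17.84 err 0.073 tan off 0.0389
square_board ('scene',) centre [0.5276 0.4146] yaw -17.85 err 0.057 tan off -0.0094
square_board ('top', 'scene') centre [0.5276 0.4149] yaw -18.1 err 0.069 tan off 0.0379
small_board ('top',) centre [0.6612 0.1643] yaw -19.74 err 0.075 tan off 0.0297
small_board ('scene',) centre [0.6613 0.1642] yaw -19.57 err 0.043 tan off 0.0042
small_board ('top', 'scene') centre [0.6612 0.1643] yaw -19.34 err 0.06 tan off 0.0296
real	0m19.136s
user	0m18.696s
sys	0m0.228s
```

View pics/fit.png

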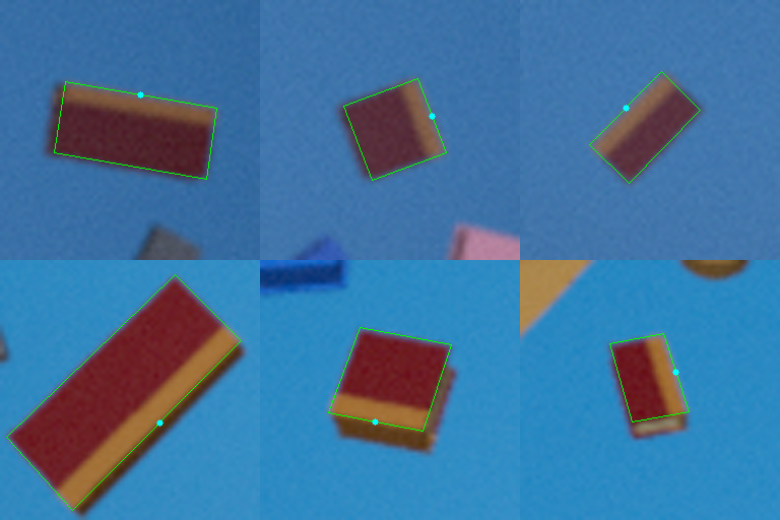

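View pics/fit2.png

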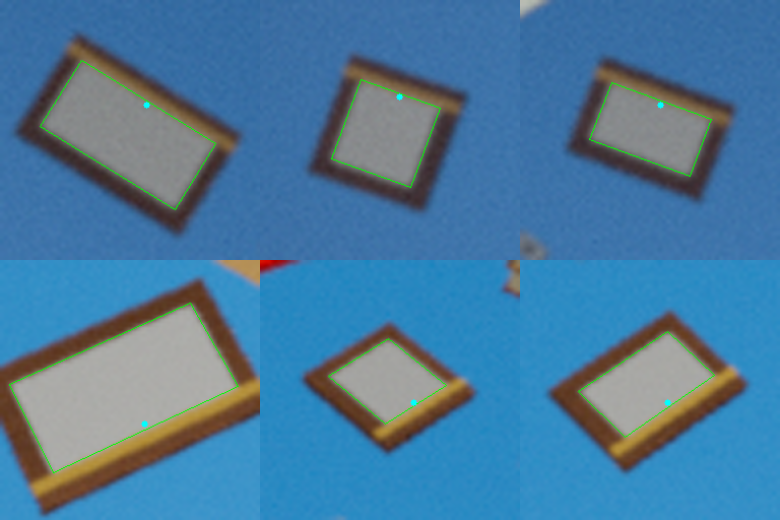

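The fits lie on the book tops and felts, and the tan bands and brass strips give the spine sides. Every book centre goes to its felt centre. I start with the small book.

```bash
cat > go.py <<'E'
import sys
from workcell import ctrl
import numpy as np
from scipy.spatial.transform import Rotation as Ro
np.set_printoptions(precision=4,suppress=True)
s=ctrl.observe(); R=Ro.from_euler("xyz",s["eef_rot"]).as_matrix(); p=s["position"]
a=np.degrees(np.arctan2(R[1,2],R[0,2])); az=np.degrees(np.arctan2(p[1],p[0]))
print("p",p,"a %.2f az %.1f q7 %.2f w %.4f t %.1f"%(a,az,np.degrees(s["joint_pos"][6]),s["gripper_width"],s["clock"]),"F",np.round(s["contact_force"],1),"xdir",R[:,0])
if len(sys.argv)>4:
    x,y,z,A=map(float,sys.argv[1:5]); t=np.radians(A)
    th=(a-A+90)%180-90; print("turn about tool x (rad): %.4f  or %.4f"%(np.radians(th),np.radians(th-np.sign(th)*180)))
    for sg in(1,-1):
        if sg<0: t+=np.pi
        d=np.array([x,y,z])-p
        print("final a %.1f: shift x %.4f y %.4f z %.4f"%(np.degrees(t),-d[2],-np.sin(t)*d[0]+np.cos(t)*d[1],np.cos(t)*d[0]+np.sin(t)*d[1]))
E
python3 go.py 0.4083 0.185 0.12 47.0
```

```text
p [0.2325 0.607  0.2313] a 69.04 az 69.0 q7 -1.15 w 0.0853 t 1.1 F [0.  0.6 0.5] xdir [-0.  0. -1.]
turn about tool x (rad): 0.3847  or -2.7569
final a 47.0: shift x 0.1113 y -0.4164 z -0.1887
final a 227.0: shift x 0.1113 y 0.4164 z 0.1887
```

Call:
move_arm --pt "0 0 0 0.128 0 0" --pt "0 0 0 0.128 0 0" --pt "0 0 0 0.1287 0 0" --pt "0 -0.0347 -0.0157 0 0 0" --pt "0 -0.0347 -0.0157 0 0 0" --pt "0 -0.0347 -0.0157 0 0 0" --pt "0 -0.0347 -0.0157 0 0 0" --pt "0 -0.0347 -0.0157 0 0 0" --gripper 0

```text
clock: 1.95
position: [0.3063, 0.4299, 0.2315]
eef_rot: [0.033, 1.57, 0.854]
contact_force: [1.9, 0.3, -0.8]
gripper_width: 0.0856
```

Call:
move_arm --pt "0.01 -0.0347 -0.0157 0 0 0" --pt "0.01 -0.0347 -0.0157 0 0 0" --pt "0.02 -0.0347 -0.0157 0 0 0" --pt "0.02 -0.0347 -0.0157 0 0 0" --pt "0.02 -0.0347 -0.0157 0 0 0" --pt "0.02 -0.0347 -0.0157 0 0 0" --pt "0.01 -0.0347 -0.0157 0 0 0" --pt "0 0 0 0 0 0"

```text
clock: 2.75
position: [0.4099, 0.1792, 0.1203]
eef_rot: [-2.698, 1.567, -1.887]
contact_force: [0.2, -0.5, -0.3]
gripper_width: 0.0855
```

```bash
python3 go.py 0.4083 0.185 0.004 47.0
```

```text
p [0.4099 0.1792 0.1203] a 46.45 az 23.6 q7 25.54 w 0.0855 t 2.8 F [ 0.2 -0.5 -0.3] xdir [-0.0012 -0.0037 -1.    ]
turn about tool x (rad): -0.0097  or 3.1319
final a 47.0: shift x 0.1163 y 0.0051 z 0.0032
final a 227.0: shift x 0.1163 y -0.0051 z -0.0032
```

Call:
move_arm --pt "0.03 0 0 0 0 0" --pt "0.03 0 0 0 0 0" --pt "0 0 0 0 0 0" --pt "0 0 0 0 0 0" --pt "0 0 0 0 0 0"

```text
clock: 3.25
position: [0.4093, 0.1859, 0.0625]
eef_rot: [-0.331, 1.569, 0.49]
contact_force: [0.0, -0.8, 0.7]
gripper_width: 0.0854
```

```bash
python3 go.py 0.4083 0.185 0.004 47.0
```

```text
p [0.4093 0.1859 0.0625] a 47.03 az 24.4 q7 26.38 w 0.0854 t 3.2 F [ 0.  -0.8  0.7] xdir [ 0.0019  0.001  -1.    ]
turn about tool x (rad): 0.0005  or -3.1411
final a 47.0: shift x 0.0585 y 0.0001 z -0.0013
final a 227.0: shift x 0.0585 y -0.0001 z 0.0013
```

Call:
move_arm --pt "0.025 0 -0.001 0 0 0" --pt "0.02 0 0 0 0 0" --pt "0.01 0 0 0 0 0" --pt "0.003 0 0 0 0 0" --pt "0 0 0 0 0 0"

```text
clock: 3.75
position: [0.4066, 0.187, 0.0171]
eef_rot: [1.805, 1.563, 2.626]
contact_force: [-0.7, -0.5, -0.5]
gripper_width: 0.0853
```

Call:
move_arm --pt "0 0 0 0 0 0" --pt "0 0 0 0 0 0" --pt "0 0 0 0 0 0" --pt "0 0 0 0 0 0" --pt "0 0 0 0 0 0" --pt "0 0 0 0 0 0" --pt "0 0 0 0 0 0" --pt "0 0 0 0 0 0" --gripper 255

```text
clock: 4.55
position: [0.4064, 0.1863, 0.0174]
eef_rot: [1.8, 1.562, 2.619]
contact_force: [-1.0, -0.1, 12.3]
gripper_width: 0.0378
```

```bash
python3 go.py 0.6612 0.1643 0.12 -19.5
```

```text
p [0.4064 0.1863 0.0174] a 46.96 az 24.6 q7 64.96 w 0.0378 t 4.5 F [-1.  -0.1 12.3] xdir [-0.0072  0.0042 -1.    ]
turn about tool x (rad): 1.1599  or -1.9817
final a -19.5: shift x -0.1026 y 0.0643 z 0.2475
final a 160.5: shift x -0.1026 y -0.0643 z -0.2475
```

```bash
python3 - <<'E'
from h import *
print(ctrl.observe()["joint_pos"])
im=ctrl.read_camera("scene"); 
cv2.imwrite("pics/g1.png",cv2.resize(im[90:200,170:310],None,fx=5,fy=5,interpolation=cv2.INTER_CUBIC)[:,:,::-1])
E
```

```text
[-0.6463  0.7724  0.2365  2.2202 -0.8032  0.2391  1.1337]
```

View pics/g1.png

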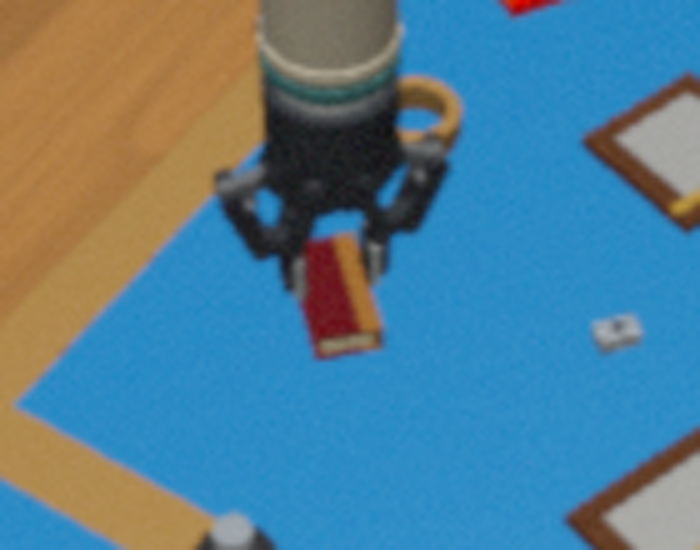

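The wrist joint q6 is at its lower limit here: the book is too close in, and the fingers hold only its top edge. I'll drag the book outward and grip it again.

Call:
move_arm --pt "0 -0.0033 0.0081 0 0 0" --pt "0 -0.0033 0.0081 0 0 0" --pt "0 -0.0033 0.0081 0 0 0" --pt "0 -0.0033 0.0081 0 0 0" --pt "0 -0.0033 0.0081 0 0 0" --pt "0 -0.0033 0.0081 0 0 0" --pt "0 -0.0033 0.0081 0 0 0" --pt "0 -0.0033 0.0081 0 0 0"

```text
clock: 5.4
position: [0.457, 0.2116, 0.0165]
eef_rot: [2.316, 1.538, 3.136]
contact_force: [-22.3, -9.2, 35.7]
gripper_width: 0.0379
```

Call:
move_arm --pt "0 0 0 0 0 0" --pt "0 0 0 0 0 0" --pt "0 0 0 0 0 0"

```text
clock: 5.7
position: [0.4596, 0.2128, 0.0165]
eef_rot: [2.268, 1.544, 3.088]
contact_force: [-16.4, -6.1, 27.8]
gripper_width: 0.0377
```

```bash
python3 go.py 0.6612 0.1643 0.12 -19.5;  python3 - <<'E'
from h import *
print(ctrl.observe()["joint_pos"])
im=ctrl.read_camera("scene"); 
cv2.imwrite("pics/g2.png",cv2.resize(im[90:210,180:320],None,fx=5,fy=5,interpolation=cv2.INTER_CUBIC)[:,:,::-1])
E
```

```text
p [0.4596 0.2128 0.0165] a 46.98 az 24.8 q7 60.27 w 0.0377 t 5.7 F [-16.4  -6.1  27.8] xdir [-0.0272  0.0015 -0.9996]
turn about tool x (rad): 1.1603  or -1.9812
final a -19.5: shift x -0.1035 y 0.0216 z 0.2062
final a 160.5: shift x -0.1035 y -0.0216 z -0.2062
[-0.7179  0.8287  0.3671  2.0471 -0.7355  0.4263  1.052 ]
```

View pics/g2.png

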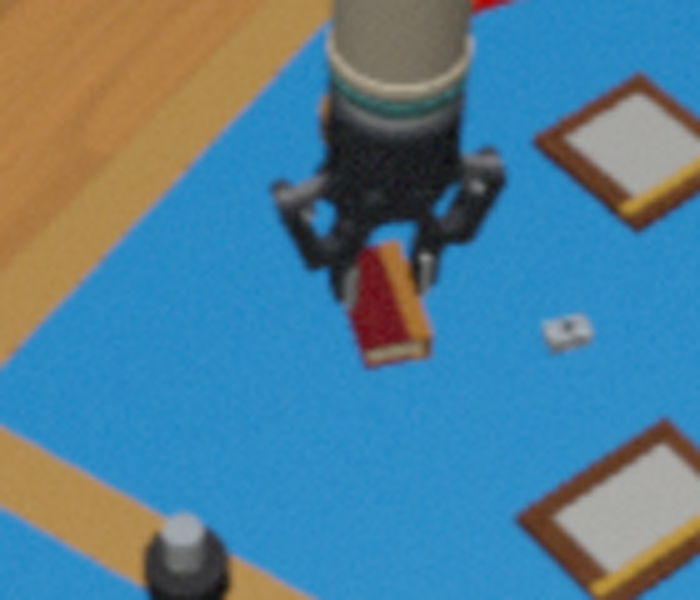

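Call:
move_arm --pt "0 0 0 0 0 0" --pt "0 0 0 0 0 0" --pt "0 0 0 0 0 0" --pt "0 0 0 0 0 0" --pt "0 0 0 0 0 0" --gripper 0

```text
clock: 6.25
position: [0.4699, 0.2155, 0.0158]
eef_rot: [1.997, 1.562, 2.817]
contact_force: [0.8, 0.1, -0.2]
gripper_width: 0.0855
```

```bash
python3 go.py 0.475 0.22 0.06 47.0; python3 -c "
from workcell import ctrl;print(ctrl.observe()['joint_pos'])"
```

```text
p [0.4699 0.2155 0.0158] a 46.99 az 24.6 q7 60.30 w 0.0855 t 6.2 F [ 0.8  0.1 -0.2] xdir [-0.008   0.0027 -1.    ]
turn about tool x (rad): -0.0003  or 3.1413
final a 47.0: shift x -0.0442 y -0.0007 z 0.0068
final a 227.0: shift x -0.0442 y 0.0007 z -0.0068
[-0.71790183  0.83244971  0.36672467  2.03584852 -0.73934426  0.41384313
  1.0524444 ]
```

Call:
move_arm --pt "-0.04 0 0 0 0 0" --pt "-0.03 0 0 0 0 0" --pt "0 0.035 0.022 0 0 0" --pt "0 0.035 0.022 0 0 0" --pt "0 0.035 0.022 0 0 0" --pt "0 0.035 0.022 0 0 0" --pt "0 0.035 0.022 0 0 0" --pt "0 0 0 0 0 0"

```text
clock: 7.05
position: [0.4135, 0.4229, 0.086]
eef_rot: [1.715, 1.559, 2.545]
contact_force: [-0.8, 0.4, -0.1]
gripper_width: 0.085
```

```bash
cat > m1.py <<'E'
# usage: m1.py name x y z0 : re-measure a book near x,y
import sys
from meas import *
n=sys.argv[1]; x,y,z0=map(float,sys.argv[2:5])
ims={c:ctrl.read_camera(c) for c in("top","scene")}
CC={c:{n:proj(c,[[x,y,z0+BOX[n][3]]])[0]} for c in ims}
R,M=measure(n,ims,CC,z0)
for c in ims: print(c,M[c].sum(),CC[c][n],np.argwhere(M[c]).mean(0)[::-1])
E
python3 m1.py small_book 0.472 0.216 0; python3 go.py
```

```text
small_book ('top',) centre [0.4646 0.2129] yaw 47.12 err 0.098 tan off 0.0126
small_book ('scene',) centre [0.4657 0.2136] yaw 46.72 err 0.049 tan off 0.0106
small_book ('top', 'scene') centre [0.4657 0.2133] yaw 46.92 err 0.075 tan off 0.0115
top 400 [201.1381 206.1767] [202.2    208.8025]
scene 376 [259.4894 148.645 ] [257.2553 150.6303]
p [0.4165 0.416  0.0864] a 47.16 az 45.0 q7 34.20 w 0.0853 t 7.2 F [ 1.6 -1.1  0.2] xdir [-0.0084  0.0022 -1.    ]
```

```bash
cat >> go.py <<'E'
dx=R[:,0]; wy=dx[0]; wx=-dx[1]; t=np.radians(a)
print("tilt fix: rot y %.4f z %.4f"%(-np.sin(t)*wx+np.cos(t)*wy,np.cos(t)*wx+np.sin(t)*wy))
E
python3 go.py 0.4655 0.2133 0.06 46.9
```

```text
p [0.4165 0.416  0.0864] a 47.16 az 45.0 q7 34.20 w 0.0853 t 7.2 F [ 1.6 -1.1  0.2] xdir [-0.0084  0.0022 -1.    ]
turn about tool x (rad): 0.0045  or -3.1371
final a 46.9: shift x 0.0264 y -0.1743 z -0.1145
final a 226.9: shift x 0.0264 y 0.1743 z 0.1145
tilt fix: rot y -0.0041 z -0.0076
```

Call:
move_arm --pt "0 -0.0349 -0.0229 0.0045 -0.004 -0.0076" --pt "0 -0.0349 -0.0229 0 0 0" --pt "0 -0.0349 -0.0229 0 0 0" --pt "0 -0.0349 -0.0229 0 0 0" --pt "0 -0.0349 -0.0229 0 0 0" --pt "0.026 0 0 0 0 0" --pt "0 0 0 0 0 0" --pt "0 0 0 0 0 0"

```text
clock: 7.95
position: [0.4656, 0.2113, 0.0606]
eef_rot: [2.319, 1.569, 3.133]
contact_force: [0.3, 0.6, -0.1]
gripper_width: 0.0854
```

```bash
python3 go.py 0.4655 0.2133 0.003 46.9
```

```text
p [0.4656 0.2113 0.0606] a 46.64 az 24.4 q7 57.82 w 0.0854 t 8.0 F [ 0.3  0.6 -0.1] xdir [-0.0014  0.     -1.    ]
turn about tool x (rad): -0.0045  or 3.1371
final a 46.9: shift x 0.0576 y 0.0014 z 0.0014
final a 226.9: shift x 0.0576 y -0.0014 z -0.0014
tilt fix: rot y -0.0010 z -0.0011
```

Call:
move_arm --pt "0.025 0.001 0.001 -0.004 0 0" --pt "0.02 0 0 0 0 0" --pt "0.01 0 0 0 0 0" --pt "0.0025 0 0 0 0 0" --pt "0 0 0 0 0 0" --pt "0 0 0 0 0 0"

```text
clock: 8.55
position: [0.4665, 0.2138, 0.0039]
eef_rot: [-0.299, 1.569, 0.52]
contact_force: [0.6, 0.1, 1.0]
gripper_width: 0.0854
```

```bash
python3 go.py 0.4655 0.2133 0.003 46.9
```

```text
p [0.4665 0.2138 0.0039] a 46.97 az 24.6 q7 61.86 w 0.0854 t 8.6 F [0.6 0.1 1. ] xdir [ 0.0013  0.0007 -1.    ]
turn about tool x (rad): 0.0012  or -3.1404
final a 46.9: shift x 0.0009 y 0.0004 z -0.0011
final a 226.9: shift x 0.0009 y -0.0004 z 0.0011
tilt fix: rot y 0.0014 z 0.0004
```

Now at depth. Close.

Call:
move_arm --pt "0 0 0 0 0 0" --pt "0 0 0 0 0 0" --pt "0 0 0 0 0 0" --pt "0 0 0 0 0 0" --pt "0 0 0 0 0 0" --pt "0 0 0 0 0 0" --pt "0 0 0 0 0 0" --pt "0 0 0 0 0 0" --gripper 255

```text
clock: 9.35
position: [0.4661, 0.2136, 0.0037]
eef_rot: [0.425, 1.57, 1.244]
contact_force: [-1.7, -1.2, 5.1]
gripper_width: 0.0407
```

```bash
python3 go.py 0.6612 0.1643 0.10 -19.5
```

```text
p [0.4661 0.2136 0.0037] a 46.94 az 24.6 q7 61.88 w 0.0407 t 9.3 F [-1.7 -1.2  5.1] xdir [ 0.0003  0.0009 -1.    ]
turn about tool x (rad): 1.1596  or -1.9820
final a -19.5: shift x -0.0963 y 0.0187 z 0.2004
final a 160.5: shift x -0.0963 y -0.0187 z -0.2004
tilt fix: rot y 0.0009 z -0.0004
```

Call:
move_arm --pt "-0.02 0 0 0 0 0" --pt "-0.035 0 0 0 0 0" --pt "-0.035 0 0 0 0 0" --pt "0 0 0 0.1288 0 0" --pt "0 0 0 0.1288 0 0" --pt "0 0 0 0.1288 0 0" --pt "0 0 0 0.1288 0 0" --pt "0 0 0 0.1288 0 0"

```text
clock: 10.15
position: [0.4658, 0.2136, 0.0932]
eef_rot: [1.477, 1.57, 1.647]
contact_force: [-0.1, -0.4, -0.4]
gripper_width: 0.0405
```

Call:
move_arm --pt "0 0 0 0.1288 0 0" --pt "0 0 0 0.1288 0 0" --pt "0 0 0 0.1288 0 0" --pt "0 0.0045 0.03 0.1288 0 0" --pt "0 0.0045 0.04 0 0 0" --pt "0 0.0045 0.04 0 0 0" --pt "0 0.0045 0.04 0 0 0" --pt "0 0 0.04 0 0 0"

```text
clock: 10.95
position: [0.6528, 0.1717, 0.0928]
eef_rot: [2.423, 1.57, 2.085]
contact_force: [1.4, -0.2, -1.4]
gripper_width: 0.0402
```

Call:
move_arm --pt "0 0 0 0 0 0" --pt "0 0 0 0 0 0" --pt "0 0 0 0 0 0"

```text
clock: 11.25
position: [0.6502, 0.1718, 0.0926]
eef_rot: [2.949, 1.568, 2.61]
contact_force: [-0.2, -0.0, -0.7]
gripper_width: 0.0404
```

```bash
python3 go.py 0.6612 0.1643 0.015 -19.5; python3 - <<'E'
from h import *
im=ctrl.read_camera("scene"); 
cv2.imwrite("pics/g3.png",cv2.resize(im[110:230,240:380],None,fx=5,fy=5,interpolation=cv2.INTER_CUBIC)[:,:,::-1])
E
```

```text
p [0.6502 0.1718 0.0926] a -19.45 az 14.8 q7 2.69 w 0.0404 t 11.2 F [-0.2 -0.  -0.7] xdir [-0.0021  0.0012 -1.    ]
turn about tool x (rad): 0.0008  or -3.1408
final a -19.5: shift x 0.0776 y -0.0034 z 0.0129
final a 160.5: shift x 0.0776 y 0.0034 z -0.0129
tilt fix: rot y -0.0024 z -0.0005
```

View pics/g3.png

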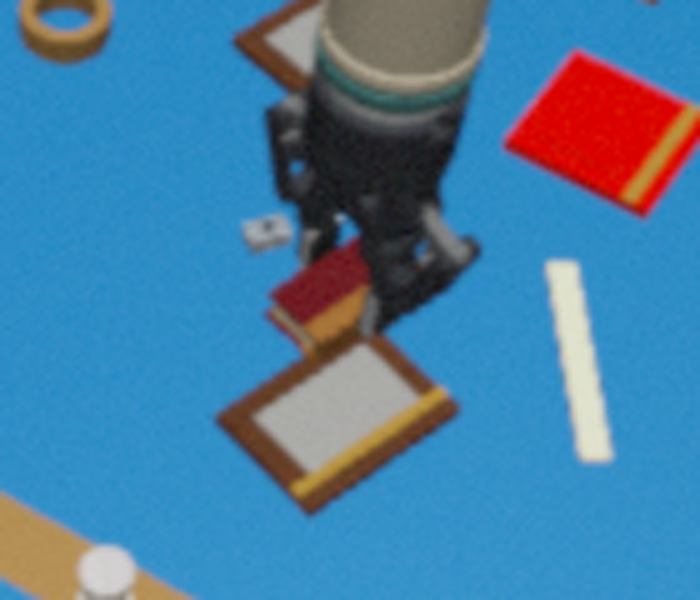

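Call:
move_arm --pt "0.02 -0.0034 0.0129 0 -0.002 0" --pt "0.025 0 0 0 0 0" --pt "0.015 0 0 0 0 0" --pt "0 0 0 0 0 0" --pt "0 0 0 0 0 0" --pt "0 0 0 0 0 0"

```text
clock: 11.9
position: [0.6634, 0.1638, 0.0344]
eef_rot: [0.3, 1.567, -0.04]
contact_force: [0.4, 0.4, -0.1]
gripper_width: 0.0408
```

```bash
python3 go.py 0.6612 0.1643 0.0142 -19.5
```

```text
p [0.6634 0.1638 0.0344] a -19.44 az 13.9 q7 5.27 w 0.0408 t 11.9 F [ 0.4  0.4 -0.1] xdir [ 0.0038 -0.0002 -1.    ]
turn about tool x (rad): 0.0011  or -3.1405
final a -19.5: shift x 0.0202 y -0.0003 z -0.0022
final a 160.5: shift x 0.0202 y 0.0003 z 0.0022
tilt fix: rot y 0.0036 z -0.0011
```

Call:
move_arm --pt "0.008 0 -0.0013 0 0.001 0" --pt "0.006 0 0 0 0 0" --pt "0.004 0 0 0 0 0" --pt "0.0015 0 0 0 0 0" --pt "0 0 0 0 0 0" --pt "0 0 0 0 0 0"

```text
clock: 12.5
position: [0.6612, 0.1641, 0.0138]
eef_rot: [1.602, 1.57, 1.262]
contact_force: [-3.0, 0.2, 4.8]
gripper_width: 0.0407
```

```bash
python3 go.py 0.6612 0.1643 0.0142 -19.5
```

```text
p [0.6612 0.1641 0.0138] a -19.46 az 13.9 q7 6.09 w 0.0407 t 12.5 F [-3.   0.2  4.8] xdir [ 0.0002  0.0006 -1.    ]
turn about tool x (rad): 0.0007  or -3.1409
final a -19.5: shift x -0.0004 y 0.0002 z -0.0000
final a 160.5: shift x -0.0004 y -0.0002 z 0.0000
tilt fix: rot y -0.0000 z -0.0006
```

Call:
move_arm --pt "0 0 0 0 0 0" --pt "0 0 0 0 0 0" --pt "0 0 0 0 0 0" --pt "-0.01 0 0 0 0 0" --pt "-0.03 0 0 0 0 0" --pt "-0.04 0 0 0 0 0" --pt "-0.03 0 0 0 0 0" --pt "0 0 0 0 0 0" --gripper 40

```text
clock: 13.3
position: [0.6648, 0.1633, 0.1295]
eef_rot: [0.405, 1.561, 0.065]
contact_force: [1.2, -0.5, 0.1]
gripper_width: 0.0718
```

```bash
python3 go.py 0.5367 -0.4013 0.12 -8.8
```

```text
p [0.6648 0.1633 0.1295] a -19.47 az 13.8 q7 1.51 w 0.0718 t 13.3 F [ 1.2 -0.5  0.1] xdir [ 0.0102  0.0007 -0.9999]
turn about tool x (rad): -0.1863  or 2.9553
final a -8.8: shift x 0.0095 y -0.5776 z -0.0402
final a 171.2: shift x 0.0095 y 0.5776 z 0.0402
tilt fix: rot y 0.0094 z -0.0040
```

Call:
move_arm --pt "0 0 0 -0.0932 0 0" --pt "0 0 0 -0.0931 0 0" --pt "0 -0.04 -0.0031 0 0 0" --pt "0 -0.045 -0.0031 0 0 0" --pt "0 -0.045 -0.0031 0 0 0" --pt "0 -0.045 -0.0031 0 0 0" --pt "0 -0.045 -0.0031 0 0 0" --pt "0 -0.045 -0.0031 0 0 0"

```text
clock: 14.1
position: [0.6018, -0.0967, 0.1236]
eef_rot: [0.154, 1.57, 0.001]
contact_force: [0.3, 0.2, -0.5]
gripper_width: 0.0721
```

Call:
move_arm --pt "0 -0.045 -0.0031 0 0 0" --pt "0 -0.045 -0.0031 0 0 0" --pt "0 -0.045 -0.0031 0 0 0" --pt "0 -0.045 -0.0031 0 0 0" --pt "0 -0.045 -0.0031 0 0 0" --pt "0 -0.0426 -0.0031 0 0 0" --pt "0 -0.045 -0.0031 0 0 0" --pt "0 0 0 0 0 0"

```text
clock: 14.9
position: [0.5283, -0.4098, 0.1245]
eef_rot: [-1.525, 1.563, -1.689]
contact_force: [-1.5, -0.7, 0.4]
gripper_width: 0.0721
```

Call:
move_arm --pt "0.03 0 0 0 0 0" --pt "0.03 0 0 0 0 0" --pt "0 0 0 0 0 0" --pt "0 0 0 0 0 0"

```text
clock: 15.3
position: [0.5332, -0.4004, 0.0635]
eef_rot: [1.552, 1.571, 1.399]
contact_force: [-0.5, 0.1, 1.2]
gripper_width: 0.072
```

```bash
python3 go.py 0.5367 -0.4013 0.003 -8.8; python3 m1.py small_book 0.6612 0.1643 .01 
```

```text
p [ 0.5332 -0.4004  0.0635] a -8.79 az -36.9 q7 61.83 w 0.0720 t 15.3 F [-0.5  0.1  1.2] xdir [ 0.      0.0003 -1.    ]
turn about tool x (rad): 0.0003  or -3.1413
final a -8.8: shift x 0.0605 y -0.0003 z 0.0036
final a 171.2: shift x 0.0605 y 0.0003 z -0.0036
tilt fix: rot y 0.0000 z -0.0003
small_book ('top',) centre [0.6652 0.1725] yaw 1.42 err 0.593 tan off 0.0144
small_book ('scene',) centre [0.6681 0.149 ] yaw -41.14 err 0.523 tan off -0.0138
small_book ('top', 'scene') centre [0.6658 0.1511] yaw -32.26 err 0.564 tan off -0.0087
top 904 [219.1034 146.1941] [219.8518 147.1427]
scene 1031 [307.5487 186.7474] [306.9981 192.55  ]
```

Call:
move_arm --pt "0.025 0 0.0036 0 0 0" --pt "0.02 0 0 0 0 0" --pt "0.01 0 0 0 0 0" --pt "0.005 0 0 0 0 0" --pt "0 0 0 0 0 0" --pt "0 0 0 0 0 0"

```text
clock: 16.0
position: [0.5371, -0.4018, 0.0041]
eef_rot: [-0.377, 1.569, -0.531]
contact_force: [0.8, 0.3, -0.6]
gripper_width: 0.0722
```

Call:
move_arm --pt "0 0 0 0 0 0" --pt "0 0 0 0 0 0" --pt "0 0 0 0 0 0" --pt "0 0 0 0 0 0" --pt "0 0 0 0 0 0" --pt "0 0 0 0 0 0" --gripper 255

```text
clock: 16.6
position: [0.5375, -0.402, 0.0047]
eef_rot: [-0.34, 1.568, -0.493]
contact_force: [-0.6, 0.5, 5.9]
gripper_width: 0.055
```

```bash
python3 go.py 0.6566 -0.1340 0.10 -31.05
```

```text
p [ 0.5375 -0.402   0.0047] a -8.79 az -36.8 q7 63.93 w 0.0550 t 16.6 F [-0.6  0.5  5.9] xdir [ 0.0024 -0.0013 -1.    ]
turn about tool x (rad): 0.3885  or -2.7531
final a -31.1: shift x -0.0953 y 0.2910 z -0.0362
final a 148.9: shift x -0.0953 y -0.2910 z 0.0362
tilt fix: rot y 0.0025 z 0.0009
```

Call:
move_arm --pt "-0.02 0 0 0 0 0" --pt "-0.035 0 0 0 0 0" --pt "-0.04 0 0 0 0 0" --pt "0 0 0 0.1295 0 0" --pt "0 0 0 0.1295 0 0" --pt "0 0 0 0.1295 0 0" --pt "0 0.03 -0.0045 0 0 0" --pt "0 0.035 -0.0045 0 0 0"

```text
clock: 17.4
position: [0.5617, -0.3422, 0.0998]
eef_rot: [-0.487, 1.569, -1.032]
contact_force: [0.7, -0.3, -0.4]
gripper_width: 0.0542
```

Call:
move_arm --pt "0 0.04 -0.005 0 0 0" --pt "0 0.04 -0.005 0 0 0" --pt "0 0.04 -0.005 0 0 0" --pt "0 0.04 -0.005 0 0 0" --pt "0 0.035 -0.004 0 0 0" --pt "0 0.03 -0.003 0 0 0" --pt "0 0 0 0 0 0" --pt "0 0 0 0 0 0"

```text
clock: 18.2
position: [0.6558, -0.1334, 0.0993]
eef_rot: [0.324, 1.57, -0.216]
contact_force: [-1.4, 0.1, -0.5]
gripper_width: 0.0548
```

```bash
python3 go.py 0.6566 -0.1340 0.03 -31.05
```

```text
p [ 0.6558 -0.1334  0.0993] a -30.93 az -11.5 q7 17.83 w 0.0548 t 18.2 F [-1.4  0.1 -0.5] xdir [ 0.0012 -0.0003 -1.    ]
turn about tool x (rad): 0.0020  or -3.1395
final a -31.1: shift x 0.0693 y -0.0001 z 0.0010
final a 148.9: shift x 0.0693 y 0.0001 z -0.0010
tilt fix: rot y 0.0011 z -0.0004
```

Call:
move_arm --pt "0.025 0 0.001 0.002 0 0" --pt "0.025 0 0 0 0 0" --pt "0.015 0 0 0 0 0" --pt "0 0 0 0 0 0" --pt "0 0 0 0 0 0" --pt "0 0 0 0 0 0"

```text
clock: 18.8
position: [0.6572, -0.1358, 0.035]
eef_rot: [0.185, 1.568, -0.359]
contact_force: [-0.5, -0.5, -1.1]
gripper_width: 0.0544
```

```bash
python3 go.py 0.6566 -0.1340 0.0145 -31.05
```

```text
p [ 0.6572 -0.1358  0.035 ] a -31.20 az -11.7 q7 20.51 w 0.0544 t 18.8 F [-0.5 -0.5 -1.1] xdir [ 0.0029 -0.0011 -1.    ]
turn about tool x (rad): -0.0025  or 3.1390
final a -31.1: shift x 0.0205 y 0.0012 z -0.0015
final a 148.9: shift x 0.0205 y -0.0012 z 0.0015
tilt fix: rot y 0.0031 z -0.0006
```

Call:
move_arm --pt "0.008 0.0007 -0.0008 -0.001 0.001 0" --pt "0.006 0 0 0 0 0" --pt "0.004 0 0 0 0 0" --pt "0.0015 0 0 0 0 0" --pt "0 0 0 0 0 0" --pt "0 0 0 0 0 0"

```text
clock: 19.4
position: [0.656, -0.1333, 0.0148]
eef_rot: [2.24, 1.569, 1.697]
contact_force: [-2.8, 2.6, 6.3]
gripper_width: 0.0551
```

```bash
python3 go.py 0.6566 -0.1340 0.0142 -31.05
```

```text
p [ 0.656  -0.1333  0.0148] a -31.09 az -11.5 q7 21.34 w 0.0551 t 19.4 F [-2.8  2.6  6.3] xdir [-0.0002  0.0017 -1.    ]
turn about tool x (rad): -0.0008  or 3.1408
final a -31.1: shift x 0.0006 y -0.0003 z 0.0009
final a 148.9: shift x 0.0006 y 0.0003 z -0.0009
tilt fix: rot y -0.0010 z -0.0013
```

Call:
move_arm --pt "0 0 0 0 0 0" --pt "0 0 0 0 0 0" --pt "0 0 0 0 0 0" --pt "-0.01 0 0 0 0 0" --pt "-0.03 0 0 0 0 0" --pt "-0.04 0 0 0 0 0" --pt "-0.03 0 0 0 0 0" --pt "0 0 0 0 0 0" --gripper 15

```text
clock: 20.2
position: [0.6589, -0.1358, 0.1298]
eef_rot: [0.232, 1.562, -0.311]
contact_force: [0.6, -0.2, 0.5]
gripper_width: 0.0802
```

```bash
python3 go.py 0.4490 -0.1896 0.12 -68.4
```

```text
p [ 0.6589 -0.1358  0.1298] a -31.12 az -11.6 q7 16.47 w 0.0802 t 20.2 F [ 0.6 -0.2  0.5] xdir [ 0.0084 -0.0027 -1.    ]
turn about tool x (rad): 0.6506  or -2.4910
final a -68.4: shift x 0.0098 y -0.2150 z -0.0273
final a 111.6: shift x 0.0098 y 0.2150 z 0.0273
tilt fix: rot y 0.0086 z -0.0020
```

Call:
move_arm --pt "0 0 0 0.1301 0 0" --pt "0 0 0 0.1301 0 0" --pt "0 0 0 0.1301 0 0" --pt "0 0 0 0.1301 0 0" --pt "0 0 0 0.1302 0 0" --pt "0 -0.0358 -0.0045 0 0 0" --pt "0 -0.0358 -0.0045 0 0 0" --pt "0 -0.0358 -0.0045 0 0 0"

```text
clock: 21.0
position: [0.5498, -0.161, 0.1238]
eef_rot: [-2.007, 1.57, 3.083]
contact_force: [0.3, -0.4, -0.3]
gripper_width: 0.0799
```

Call:
move_arm --pt "0 -0.0358 -0.0045 0 0 0" --pt "0 -0.0358 -0.0045 0 0 0" --pt "0 -0.0358 -0.0045 0 0 0" --pt "0.03 0 0 0 0 0" --pt "0.02 0 0 0 0 0" --pt "0 0 0 0 0 0" --pt "0 0 0 0 0 0"

```text
clock: 21.7
position: [0.4466, -0.1881, 0.0744]
eef_rot: [2.534, 1.57, 1.34]
contact_force: [0.9, -1.0, -0.3]
gripper_width: 0.0801
```

```bash
python3 go.py 0.4490 -0.1896 0.012 -68.4
```

```text
p [ 0.4466 -0.1881  0.0744] a -68.41 az -22.8 q7 12.76 w 0.0801 t 21.7 F [ 0.9 -1.  -0.3] xdir [ 0.0002  0.0007 -1.    ]
turn about tool x (rad): -0.0001  or 3.1415
final a -68.4: shift x 0.0624 y 0.0017 z 0.0023
final a 111.6: shift x 0.0624 y -0.0017 z -0.0023
tilt fix: rot y -0.0006 z -0.0004
```

Call:
move_arm --pt "0.025 0.001 0.0015 0 0 0" --pt "0.02 0 0 0 0 0" --pt "0.01 0 0 0 0 0" --pt "0.006 0 0 0 0 0" --pt "0 0 0 0 0 0" --pt "0 0 0 0 0 0"

```text
clock: 22.3
position: [0.4486, -0.1895, 0.0137]
eef_rot: [0.656, 1.57, -0.538]
contact_force: [0.2, 0.0, 0.5]
gripper_width: 0.0803
```

```bash
python3 go.py 0.4490 -0.1896 0.012 -68.4; python3 -c "
from workcell import ctrl;print(ctrl.observe()['joint_pos'])"
```

```text
p [ 0.4486 -0.1895  0.0137] a -68.39 az -22.9 q7 12.11 w 0.0803 t 22.3 F [0.2 0.  0.5] xdir [ 0.001  -0.0006 -1.    ]
turn about tool x (rad): 0.0002  or -3.1414
final a -68.4: shift x 0.0017 y 0.0004 z 0.0003
final a 111.6: shift x 0.0017 y -0.0004 z -0.0003
tilt fix: rot y 0.0009 z -0.0007
[-0.01047869  0.8643494   0.54590836  2.12661859 -1.08730606  0.46212763
  0.21129306]
```

Call:
move_arm --pt "0 0 0 0 0 0" --pt "0 0 0 0 0 0" --pt "0 0 0 0 0 0" --pt "0 0 0 0 0 0" --pt "0 0 0 0 0 0" --pt "0 0 0 0 0 0" --gripper 255

```text
clock: 22.9
position: [0.4486, -0.1893, 0.014]
eef_rot: [0.87, 1.569, -0.324]
contact_force: [-0.4, 1.1, 7.0]
gripper_width: 0.0585
```

```bash
python3 go.py 0.5275 0.4148 0.12 -17.95
```

```text
p [ 0.4486 -0.1893  0.014 ] a -68.37 az -22.9 q7 12.12 w 0.0585 t 22.9 F [-0.4  1.1  7. ] xdir [ 0.0017 -0.0006 -1.    ]
turn about tool x (rad): -0.8801  or 2.2615
final a -17.9: shift x -0.1060 y 0.5990 z -0.1111
final a 162.0: shift x -0.1060 y -0.5990 z 0.1111
tilt fix: rot y 0.0011 z -0.0013
```

Call:
move_arm --pt "-0.02 0 0 0 0 0" --pt "-0.04 0 0 0 0 0" --pt "-0.05 0 0 0 0 0" --pt "0 0 0 -0.1257 0 0" --pt "0 0 0 -0.1257 0 0" --pt "0 0 0 -0.1257 0 0" --pt "0 0 0 -0.1257 0 0" --pt "0 0 0 -0.1257 0 0"

```text
clock: 23.7
position: [0.4479, -0.1886, 0.1233]
eef_rot: [2.085, 1.57, 1.525]
contact_force: [0.6, -0.8, -1.1]
gripper_width: 0.0584
```

Call:
move_arm --pt "0 0 0 -0.1257 0 0" --pt "0 0 0 -0.1259 0 0" --pt "0 0.03 -0.0074 0 0 0" --pt "0 0.04 -0.0074 0 0 0" --pt "0 0.04 -0.0074 0 0 0" --pt "0 0.04 -0.0074 0 0 0" --pt "0 0.04 -0.0074 0 0 0" --pt "0 0.04 -0.0074 0 0 0"

```text
clock: 24.5
position: [0.4766, 0.0454, 0.1234]
eef_rot: [1.45, 1.57, 1.136]
contact_force: [-0.3, -0.4, -1.4]
gripper_width: 0.0585
```

Call:
move_arm --pt "0 0.04 -0.0074 0 0 0" --pt "0 0.04 -0.0074 0 0 0" --pt "0 0.04 -0.0074 0 0 0" --pt "0 0.04 -0.0074 0 0 0" --pt "0 0.04 -0.0074 0 0 0" --pt "0 0.04 -0.0074 0 0 0" --pt "0 0.04 -0.0074 0 0 0" --pt "0 0.04 -0.0074 0 0 0"

```text
clock: 25.3
position: [0.5185, 0.3681, 0.1234]
eef_rot: [-1.538, 1.571, -1.851]
contact_force: [1.0, -0.2, -0.9]
gripper_width: 0.0587
```

Call:
move_arm --pt "0 0.04 -0.0075 0 0 0" --pt "0 0 0 0 0 0" --pt "0 0 0 0 0 0" --pt "0 0 0 0 0 0"

```text
clock: 25.7
position: [0.5242, 0.4049, 0.1233]
eef_rot: [-1.386, 1.569, -1.701]
contact_force: [0.1, 0.4, -1.8]
gripper_width: 0.0583
```

```bash
python3 go.py 0.5275 0.4148 0.045 -17.95;python3 -c "
from workcell import ctrl;print(ctrl.observe()['joint_pos'])"
```

```text
p [0.5242 0.4049 0.1233] a -18.05 az 37.7 q7 -26.48 w 0.0583 t 25.7 F [ 0.1  0.4 -1.8] xdir [-0.0002 -0.0013 -1.    ]
turn about tool x (rad): -0.0017  or 3.1399
final a -17.9: shift x 0.0783 y 0.0104 z 0.0001
final a 162.0: shift x 0.0783 y -0.0104 z -0.0001
tilt fix: rot y 0.0002 z 0.0013
[-1.07726488  0.87625476  0.69785993  1.5867168  -0.66267635  0.92911025
 -0.46213752]
```

Call:
move_arm --pt "0.02 0.01 0 -0.0017 0 0" --pt "0.03 0 0 0 0 0" --pt "0.02 0 0 0 0 0" --pt "0.008 0 0 0 0 0" --pt "0 0 0 0 0 0" --pt "0 0 0 0 0 0" --pt "0 0 0 0 0 0"

```text
clock: 26.4
position: [0.5284, 0.4163, 0.0469]
eef_rot: [0.992, 1.568, 0.68]
contact_force: [-0.5, -0.4, -0.7]
gripper_width: 0.0589
```

```bash
python3 go.py 0.5275 0.4148 0.0243 -17.95
```

```text
p [0.5284 0.4163 0.0469] a -17.89 az 38.2 q7 -24.24 w 0.0589 t 26.4 F [-0.5 -0.4 -0.7] xdir [ 0.0022  0.0017 -1.    ]
turn about tool x (rad): 0.0011  or -3.1405
final a -17.9: shift x 0.0226 y -0.0017 z -0.0004
final a 162.0: shift x 0.0226 y 0.0017 z 0.0004
tilt fix: rot y 0.0015 z -0.0023
```

Call:
move_arm --pt "0.01 -0.001 -0.0003 0 0.001 -0.001" --pt "0.006 0 0 0 0 0" --pt "0.004 0 0 0 0 0" --pt "0.0015 0 0 0 0 0" --pt "0 0 0 0 0 0" --pt "0 0 0 0 0 0"

```text
clock: 27.0
position: [0.5262, 0.4152, 0.0242]
eef_rot: [-2.738, 1.568, -3.049]
contact_force: [-3.8, -1.3, 5.6]
gripper_width: 0.0585
```

```bash
python3 go.py 0.5275 0.4148 0.0243 -17.95
```

```text
p [0.5262 0.4152 0.0242] a -17.86 az 38.3 q7 -23.36 w 0.0585 t 27.0 F [-3.8 -1.3  5.6] xdir [-0.0024 -0.0002 -1.    ]
turn about tool x (rad): 0.0016  or -3.1400
final a -17.9: shift x -0.0001 y -0.0000 z 0.0014
final a 162.0: shift x -0.0001 y 0.0000 z -0.0014
tilt fix: rot y -0.0022 z 0.0009
```

Call:
move_arm --pt "0 0 0.001 0 0 0" --pt "0 0 0 0 0 0"

```text
clock: 27.2
position: [0.5263, 0.4152, 0.0242]
eef_rot: [-2.863, 1.567, 3.108]
contact_force: [-5.9, -1.2, 7.0]
gripper_width: 0.0589
```

Call:
move_arm --pt "0 0 0 0 0 0" --pt "0 0 0 0 0 0" --pt "0 0 0 0 0 0" --pt "-0.01 0 0 0 0 0" --pt "-0.03 0 0 0 0 0" --pt "-0.04 0 0 0 0 0" --pt "-0.04 0 0 0 0 0" --pt "0 0 0 0 0 0" --gripper 0

```text
clock: 28.0
position: [0.532, 0.4163, 0.1508]
eef_rot: [0.89, 1.56, 0.578]
contact_force: [0.5, 0.1, -0.2]
gripper_width: 0.0851
```

```bash
python3 go.py 0.41 -0.22 0.15 -18
```

```text
p [0.532  0.4163 0.1508] a -17.88 az 38.0 q7 -28.08 w 0.0851 t 28.0 F [ 0.5  0.1 -0.2] xdir [ 0.0088  0.0057 -0.9999]
turn about tool x (rad): 0.0022  or -3.1394
final a -18.0: shift x 0.0008 y -0.6429 z 0.0806
final a 162.0: shift x 0.0008 y 0.6429 z -0.0806
tilt fix: rot y 0.0066 z -0.0081
```

Call:
move_arm --pt "0 -0.042 0.005 0 0 0" --pt "0 -0.042 0.005 0 0 0" --pt "0 -0.042 0.005 0 0 0" --pt "0 -0.042 0.005 0 0 0" --pt "0 -0.042 0.005 0 0 0" --pt "0 -0.042 0.005 0 0 0" --pt "0 -0.042 0.005 0 0 0" --pt "0 -0.042 0.005 0 0 0"

```text
clock: 28.8
position: [0.4625, 0.0814, 0.1443]
eef_rot: [-2.525, 1.57, -2.837]
contact_force: [0.3, 0.3, 0.6]
gripper_width: 0.0857
```

Call:
move_arm --pt "0 -0.042 0.005 0 0 0" --pt "0 -0.042 0.005 0 0 0" --pt "0 -0.042 0.005 0 0 0" --pt "0 -0.042 0.005 0 0 0" --pt "0 -0.042 0.005 0 0 0" --pt "0 -0.042 0.005 0 0 0" --pt "0 -0.042 0.005 0 0 0" --pt "0 -0.04 0.005 0 0 0"

```text
clock: 29.6
position: [0.3979, -0.2493, 0.1444]
eef_rot: [-1.963, 1.57, -2.276]
contact_force: [0.6, 0.8, 0.7]
gripper_width: 0.0854
```

```bash
cat > chk.py <<'E'
from h import *
import sys
T={"long_board":("long_book",(.6566,-.1340),-31.05),"square_board":("square_book",(.5275,.4148),-17.95),"small_board":("small_book",(.6612,.1643),-19.5)}
ims={c:ctrl.read_camera(c) for c in("top","scene")}
cols=[]
for b,(n,xy,A) in T.items():
    x0,x1,hy,h=BOX[n]; box=(x0,-.013,hy,0); t=np.radians(A); ax=np.array([np.cos(t),np.sin(t)]); ay=np.array([-ax[1],ax[0]])
    M={}; row=[]
    for c,im in ims.items():
        hs=cv2.cvtColor(im,cv2.COLOR_RGB2HSV); cov=((hs[:,:,0]>166)|(hs[:,:,0]<3))&(hs[:,:,1]>95)&(hs[:,:,2]>60)
        uv=proj(c,[[*xy,.01+h]])[0]; M[c]=comp(cov,uv)
        u,v=uv.astype(int); o=np.array([u-26,v-26]); big=cv2.resize(im[v-26:v+26,u-26:u+26],None,fx=5,fy=5,interpolation=cv2.INTER_CUBIC)[:,:,::-1].copy()
        org=np.array(xy)-ax*(x0+x1)/2
        for bx,z,col in((BOX[n][:3]+(0,),.01+h,(0,255,0)),(FELT[b]+(0,),.01,(255,255,0))):
            q=((proj(c,pts((*org,t),bx,z))-o+.5)*5).astype(int); cv2.polylines(big,[q[[0,1,3,2]]],True,col,1)
        row.append(big)
    cols.append(np.vstack(row))
    for k in(("top",),("scene",),("top","scene")):
        p,e=fit(k,M,(*(np.array(xy)+ax*((x0-.013)/2-(x0+x1)/2)),t),box,.01+h)
        cen=p[:2]+np.array([np.cos(p[2]),np.sin(p[2])])*(x0+x1)/2-np.array(xy)
        print(n,k,"off along x %.2f y %.2f mm yaw %.2f deg err %.3f"%(1e3*ax@cen,1e3*ay@cen,np.degrees(p[2])-A,e),M[k[0]].sum())
cv2.imwrite("pics/%s.png"%sys.argv[1],np.hstack(cols))
for c in ims:
    for d in ctrl.look_for(c,"weight")[:2]: print(c,d)
E
python3 chk.py chk1
```

```text
long_book ('top',) off along x -3.61 y 0.35 mm yaw 0.31 deg err 0.091 482
long_book ('scene',) off along x -1.47 y -0.55 mm yaw 0.98 deg err 0.090 739
long_book ('top', 'scene') off along x -3.19 y -0.53 mm yaw -0.07 deg err 0.098 482
square_book ('top',) off along x -3.02 y 0.79 mm yaw 1.22 deg err 0.112 272
square_book ('scene',) off along x -1.36 y -0.15 mm yaw 2.67 deg err 0.306 156
square_book ('top', 'scene') off along x -2.87 y 0.16 mm yaw -0.09 deg err 0.207 272
small_book ('top',) off along x -0.13 y 2.11 mm yaw 1.00 deg err 0.179 195
small_book ('scene',) off along x -1.52 y 0.90 mm yaw 1.04 deg err 0.199 201
small_book ('top', 'scene') off along x -0.76 y 1.74 mm yaw -0.19 deg err 0.198 195
scene {'bbox': [209.6, 190.8, 230.0, 214.0], 'conf': 0.81}
```

View pics/chk1.png

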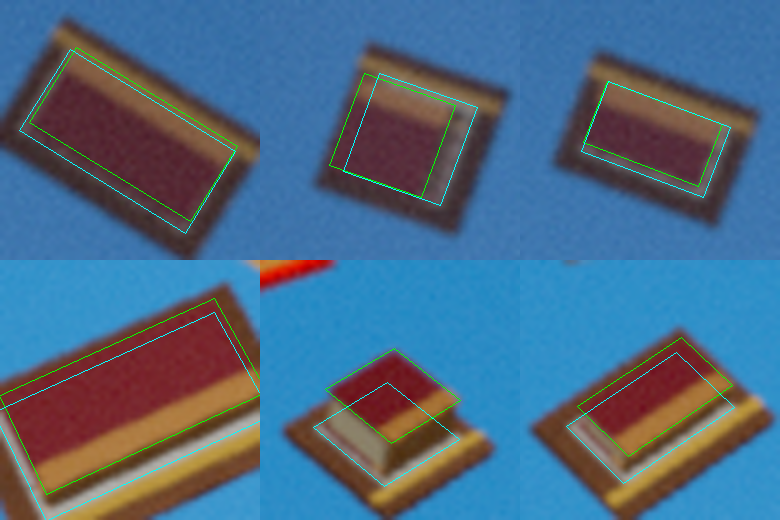

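Pose check: the fit is rough because dark wood contaminates the cover mask. I'll rectify the views at the book-top and felt planes for a sharper reading.

```bash
cat > rect.py <<'E'
from h import *
import sys
from chkT import T
def rect(im,c,xy,A,z,X,Y,s=4):
    """image on plane z in board axes (rows: x falling = spine up, cols: y), s px/mm"""
    t=np.radians(A); ax=np.array([np.cos(t),np.sin(t)]); ay=np.array([-ax[1],ax[0]])
    src=[]; dst=[]
    for x in X:
        for y in Y:
            src.append(proj(c,[[*(np.array(xy)+ax*x/1e3+ay*y/1e3),z]])[0]); dst.append([(y-Y[0])*s,(X[1]-x)*s])
    H=cv2.getPerspectiveTransform(np.float32(src)+0,np.float32(dst))
    return cv2.warpPerspective(im,H,(int((Y[1]-Y[0])*s),int((X[1]-X[0])*s)),flags=cv2.INTER_CUBIC)
if __name__=="__main__":
    rows=[]
    for b,(n,xy,A) in T.items():
        if len(sys.argv)>2 and n not in sys.argv[2:]: continue
        x0,x1,hy,h=BOX[n]; m=1e3*(x0+x1)/2; hx=-m; Hy=hy*1e3; X=(-hx-14,hx+20); Y=(-Hy-12,Hy+12); ps=[]
        for c,z in(("top",.01+h),("scene",.01+h),("scene",.01),("top",.01)):
            im=ctrl.read_camera(c); r=rect(im,c,xy,A,z,X,Y)[:,:,::-1].copy()
            f=lambda x,y:(int((y-Y[0])*4),int((X[1]-x)*4))
            if z>.01: cv2.rectangle(r,f(hx,-Hy),f(-hx,Hy),(0,255,0),1); cv2.line(r,f(hx-13,-Hy),f(hx-13,Hy),(0,255,0),1)
            else: cv2.rectangle(r,f(hx+3,-Hy-3),f(-hx-3,Hy+3),(255,255,0),1);cv2.line(r,f(hx,-Hy),f(hx,Hy),(0,255,0),1)
            ps.append(cv2.resize(r,(390,int(390*r.shape[0]/r.shape[1])),interpolation=cv2.INTER_AREA))
        rows.append(np.vstack([np.hstack(ps[:2]),np.hstack(ps[2:])]))
    out=np.vstack(rows); k=min(800/out.shape[1],1); cv2.imwrite("pics/%s.png"%sys.argv[1],out); print(out.shape)
E
cat > chkT.py <<'E'
T={"long_board":("long_book",(.6566,-.1340),-31.05),"square_board":("square_book",(.5275,.4148),-17.95),"small_board":("small_book",(.6612,.1643),-19.5)}
E
python3 rect.py rA long_book; python3 rect.py rB small_book; python3 rect.py rC square_book; python3 -c "
import cv2,numpy as np
a,b,c=[cv2.imread(f'pics/r{k}.png') for k in 'ABC']; o=np.vstack([a,b])
k=600/o.shape[0]; o=cv2.resize(o,None,fx=k,fy=k,interpolation=cv2.INTER_AREA) if k<1 else o; print(o.shape); cv2.imwrite('pics/rAB.png',o)
k=min(1,600/c.shape[0]); cv2.imwrite('pics/rC.png',cv2.resize(c,None,fx=k,fy=k,interpolation=cv2.INTER_AREA))"
```

```text
(494, 780, 3)
(580, 780, 3)
(872, 780, 3)
(600, 436, 3)
```

View pics/rAB.png

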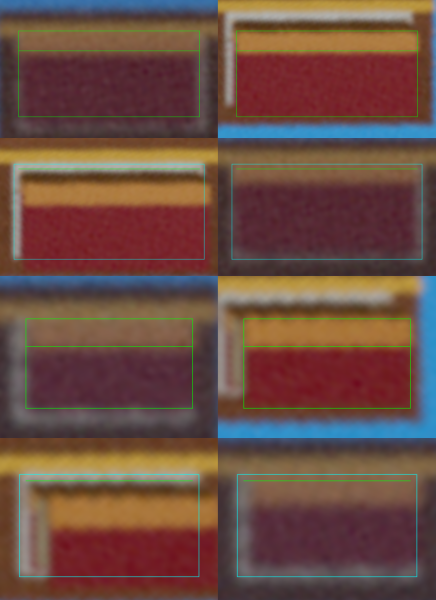

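View pics/rC.png

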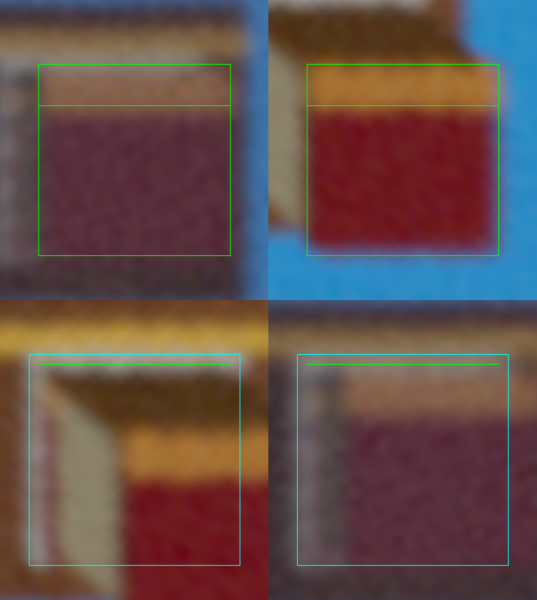

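```bash
cat > prof.py <<'E'
from rect import *
ims={c:ctrl.read_camera(c) for c in("top","scene")}
from scipy.ndimage import gaussian_filter1d as g1
def edges(P,o,sgn,s=4,th=1.0):
    d=np.sqrt((np.gradient(g1(P,3,axis=0),axis=0)**2).sum(1)); k=[i for i in range(2,len(d)-2) if d[i]>d[i-1] and d[i]>=d[i+1] and d[i]>th]
    return [(round(o+sgn*(i+.5)/s,1),round(d[i],1),g1(P,3,axis=0)[min(i+5,len(P)-1)].astype(int).tolist()) for i in k]
for b,(n,xy,A) in T.items():
    if len(sys.argv)>1 and n not in sys.argv[1:]: continue
    x0,x1,hy,h=BOX[n]; hx=-1e3*(x0+x1)/2; Hy=hy*1e3; X=(-hx-16,hx+22); Y=(-Hy-18,Hy+18)
    print("==",n,"x rel. nominal spine edge; y rel. centre, half",Hy)
    for c,z in(("top",.01+h),("scene",.01+h),("scene",.01),("top",.01)):
        r=rect(ims[c],c,xy,A,z,X,Y).astype(float); m=r.shape[1]//2; w=int(Hy*2)
        print(c,z,"x:",*edges(r[:,m-w//2:m+w//2].mean(1),X[1]-hx,-1))
        v=int((X[1]+5)*4); 
        print("      y:",*edges(r[v-20:v+50].mean(0),Y[0],1))
E
python3 prof.py
```

```text
== long_book x rel. nominal spine edge; y rel. centre, half 59.0
top 0.034 x: (12.9, np.float64(4.2), [69, 69, 88]) (5.1, np.float64(3.2), [114, 87, 56]) (-16.1, np.float64(2.6), [95, 54, 52]) (-60.4, np.float64(1.2), [83, 59, 63]) (-67.9, np.float64(1.6), [65, 48, 48])
      y: (-72.6, np.float64(4.2), [66, 67, 86]) (-63.6, np.float64(1.7), [76, 56, 56]) (-55.6, np.float64(1.3), [88, 47, 56]) (56.4, np.float64(2.2), [93, 65, 71]) (64.6, np.float64(3.0), [72, 56, 55]) (75.1, np.float64(4.3), [64, 83, 116])
scene 0.034 x: (20.4, np.float64(5.6), [168, 132, 56]) (13.1, np.float64(5.6), [179, 166, 142]) (6.4, np.float64(11.5), [101, 80, 61]) (-0.6, np.float64(5.6), [151, 104, 52]) (-14.9, np.float64(5.4), [132, 59, 48]) (-61.4, np.float64(8.5), [74, 119, 162])
      y: (-66.4, np.float64(9.4), [142, 130, 123]) (-60.6, np.float64(9.9), [123, 62, 65]) (59.1, np.float64(1.6), [104, 53, 38]) (68.9, np.float64(9.1), [78, 115, 156])
scene 0.01 x: (20.9, np.float64(1.8), [113, 68, 42]) (12.4, np.float64(5.6), [164, 128, 55]) (4.4, np.float64(5.5), [179, 167, 146]) (-2.1, np.float64(11.4), [102
[... 3821 characters left out ...]
-56.6, np.float64(6.1), [88, 90, 113])
      y: (-55.6, np.float64(1.4), [99, 60, 36]) (-42.9, np.float64(6.8), [139, 124, 118]) (-37.1, np.float64(5.6), [132, 101, 95]) (-33.1, np.float64(2.1), [132, 113, 91]) (-27.9, np.float64(4.7), [121, 64, 55]) (55.1, np.float64(6.7), [88, 101, 132])
top 0.01 x: (19.9, np.float64(4.0), [61, 70, 96]) (11.9, np.float64(3.1), [106, 84, 62]) (-11.6, np.float64(2.4), [98, 62, 62]) (-40.1, np.float64(2.6), [95, 77, 83]) (-47.6, np.float64(2.4), [76, 64, 67]) (-56.9, np.float64(1.9), [62, 56, 70])
      y: (-55.1, np.float64(4.1), [62, 59, 75]) (-43.9, np.float64(3.1), [91, 83, 85]) (-35.4, np.float64(3.2), [91, 63, 71]) (55.4, np.float64(3.6), [67, 79, 108])
```

```bash
cat > ctl.py <<'E'
from rect import *
from prof import edges
I={c:cv2.imread(f"pics/{c}0.png")[:,:,::-1] for c in("top","scene")}
B={"long_book":((.5367,-.4013),-8.76),"square_book":((.4490,-.1895),-68.5),"small_book":((.4084,.1851),46.9)}
for n,(xy,A) in B.items():
    x0,x1,hy,h=BOX[n]; hx=-1e3*(x0+x1)/2; Hy=hy*1e3; X=(-hx-16,hx+22); Y=(-Hy-18,Hy+18); print("ctl",n)
    for c in I:
        r=rect(I[c],c,xy,A,h,X,Y).astype(float); m=r.shape[1]//2; w=int(Hy*2)
        print(c,[e[:2] for e in edges(r[:,m-w//2:m+w//2].mean(1),X[1]-hx,-1)]); v=int((X[1]+5)*4); print("   y",[e[:2] for e in edges(r[v-20:v+50].mean(0),Y[0],1)])
for b,(n,xy,A) in T.items():
    f=FELT[b]; hx=30 if b[0]=="s" and b[1]=="q" else (28 if b[0]=="l" else 21); Hy=f[2]*1e3; X=(-hx-16,hx+22); Y=(-Hy-18,Hy+18); print("felt",b,f)
    for c in I:
        r=rect(I[c],c,xy,A,.01,X,Y).astype(float); m=r.shape[1]//2; w=int(Hy*2)
        print(c,[e[:2] for e in edges(r[:,m-w//2:m+w//2].mean(1),X[1]-hx,-1)]); v=int((X[1]+5)*4); print("   y",[e[:2] for e in edges(r[v-20:v+50].mean(0),Y[0],1)])
E
python3 ctl.py none | grep -v == | sed 's/np.float64//g'
```

```text
ctl long_book
top [(-1.1, (3.9)), (-14.1, (2.6)), (-58.1, (4.4))]
   y [(-57.4, (4.5)), (66.1, (4.2))]
scene [(6.1, (10.7)), (-0.4, (6.2)), (-14.1, (5.7)), (-55.1, (9.7))]
   y [(-58.4, (12.0)), (58.1, (10.8))]
ctl square_book
top [(-1.1, (3.7)), (-14.1, (2.6)), (-65.1, (4.1))]
   y [(-29.1, (4.6)), (30.4, (4.5))]
scene [(12.9, (9.9)), (-0.1, (4.5)), (-13.9, (5.2)), (-59.1, (8.2))]
   y [(-28.4, (9.0)), (30.4, (4.4)), (38.4, (6.8))]
ctl small_book
top [(-1.6, (3.7)), (-13.9, (2.1)), (-43.1, (4.6))]
   y [(-39.9, (4.5)), (38.4, (4.4))]
scene [(-1.6, (6.8)), (-15.1, (4.0)), (-44.1, (8.2))]
   y [(-54.9, (6.3)), (-50.1, (3.2)), (-41.4, (5.2)), (37.1, (6.1))]
felt long_board (-0.059, 0.003, 0.062)
top [(19.4, (4.0)), (10.6, (2.7)), (4.1, (2.5)), (-59.9, (4.8)), (-70.6, (1.8))]
   y [(-75.1, (4.1)), (-62.4, (4.5)), (63.1, (4.6)), (76.4, (3.9))]
scene [(20.9, (1.8)), (12.1, (5.7)), (4.4, (5.4)), (-58.9, (9.4)), (-70.6, (6.9))]
   y [(-77.1, (9.7)), (-62.6, (9.5)), (63.1, (9.5)), (75.4, (8.5))]
felt square_board (-0.063, 0.003, 0.033)
top [(19.1, (4.2)), (10.1, (2.9)), (2.4, (2.7)), (-64.1, (4.7)), (-74.6, (2.5))]
   y [(-48.9, (4.0)), (-33.4, (4.5)), (35.1, (4.5)), (47.4, (3.9))]
scene [(20.6, (1.6)), (12.6, (4.4)), (4.6, (3.5)), (-63.9, (6.1)), (-74.4, (5.1))]
   y [(-49.6, (3.3)), (-33.4, (5.8)), (34.9, (5.7)), (46.6, (5.3))]
felt small_board (-0.045, 0.003, 0.042)
top [(19.6, (4.2)), (11.4, (3.0)), (4.4, (2.3)), (-46.1, (4.4)), (-56.9, (1.9))]
   y [(-56.4, (4.0)), (-41.9, (4.5)), (43.1, (4.3)), (55.6, (3.6))]
scene [(20.9, (2.0)), (12.6, (5.6)), (4.1, (4.5)), (-44.9, (7.9)), (-56.4, (5.9))]
   y [(-58.6, (5.8)), (-42.6, (7.2)), (43.6, (7.0)), (55.9, (6.8))]
```

Against the felt edges, the two cameras put each book's centre within about 1–2 mm of the felt centre, and yaw is within about 1° where the fit is good. All three are inside the 3 mm margin, so I leave them. Next I locate the weight.

```bash
cat > w.py <<'E'
from h import *
I={c:cv2.imread(f"pics/{c}0.png")[:,:,::-1].copy() for c in("top","scene")}
a=np.linspace(0,2*np.pi,60)
def cyl(p,r,z0,z1): return np.array([[p[0]+r*np.cos(t),p[1]+r*np.sin(t),z] for t in a for z in(z0,z1)])
D=[];st={"top":(274,207),"scene":(217,205)}
for c,im in I.items():
    v=im.max(2); u0=st[c]; win=np.zeros(v.shape,bool); win[u0[1]-16:u0[1]+16,u0[0]-16:u0[0]+16]=1
    m=comp((v<(75 if c=="top" else 70))&win,u0); q=cv2.convexHull(np.argwhere(m)[:,::-1].astype(np.int32)); mm=np.zeros(v.shape,np.uint8); cv2.fillPoly(mm,[q],1)
    vv,uu=np.nonzero(mm); b=np.array([uu.min()-5,vv.min()-5,uu.max()+6,vv.max()+6]); print(c,m.sum(),mm.sum(),b)
    D.append((c,b,(cv2.resize(mm[b[1]:b[3],b[0]:b[2]].astype(np.float32),None,fx=S,fy=S)>.5).astype(np.uint8)))
for k in([0],[1],[0,1]):
    f=lambda p:sum((hullmask(proj(D[i][0],cyl(p,.024,0,.028)),D[i][1])!=D[i][2]).sum()/D[i][2].sum() for i in k)
    s=unproj("top",st["top"],.02); r=minimize(f,s,method="Nelder-Mead",options=dict(initial_simplex=s+np.array([[0,0],[.006,0],[0,.006]]),xatol=1e-4,fatol=1e-4)); print(k,r.x,r.fun)
    out=[]
    p=r.x
for c,im in I.items():
    u,v=st[c]; o=np.array([u-20,v-20]); big=cv2.resize(im[v-20:v+20,u-20:u+20],None,fx=9,fy=9,interpolation=cv2.INTER_CUBIC)[:,:,::-1].copy()
    for r_,z in((.024,.0),(.024,.028),(.011,.056)):
        q=((proj(c,cyl(p,r_,z,z)[::2])-o+.5)*9).astype(int); cv2.polylines(big,[q],True,(0,255,0),1)
    out.append(big)
cv2.imwrite("pics/w.png",np.hstack(out))
E
python3 w.py
```

```text
top 75 142 [262 195 285 219]
scene 157 222 [204 192 231 218]
[0] [ 0.476  -0.0088] 0.3680494263018535
[1] [ 0.4743 -0.0099] 0.3661872532430908
[0, 1] [ 0.475  -0.0091] 0.7343717720300935
```

View pics/w.png

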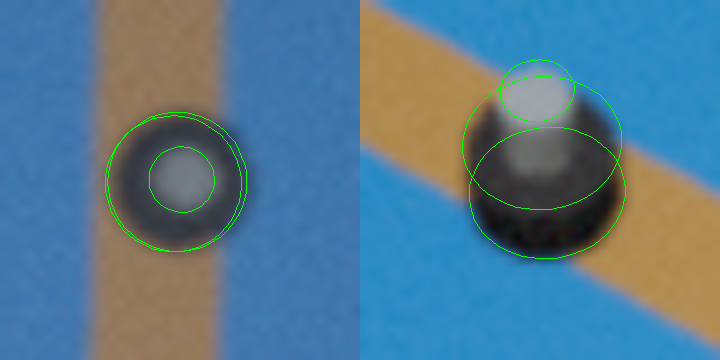

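```bash
python3 go.py 0.475 -0.009 0.11 -18
```

```text
p [ 0.3985 -0.2472  0.1441] a -17.86 az -31.8 q7 44.14 w 0.0853 t 30.6 F [-0.   0.9 -0.2] xdir [-0.0011 -0.0001 -1.    ]
turn about tool x (rad): 0.0024  or -3.1392
final a -18.0: shift x 0.0341 y 0.2502 z -0.0008
final a 162.0: shift x 0.0341 y -0.2502 z 0.0008
tilt fix: rot y -0.0010 z 0.0005
```

Call:
move_arm --pt "0 0.038 0 0 0 0" --pt "0 0.042 0 0 0 0" --pt "0 0.042 0 0 0 0" --pt "0 0.042 0 0 0 0" --pt "0 0.042 0 0 0 0" --pt "0 0.044 0 0 0 0" --pt "0.02 0 0 0 0 0" --pt "0 0 0 0 0 0"

```text
clock: 31.4
position: [0.4741, -0.0072, 0.1225]
eef_rot: [-2.848, 1.566, 3.128]
contact_force: [-0.6, 0.1, -0.5]
gripper_width: 0.0855
```

Call:
move_arm --pt "0 0 0 0 0 0" --pt "0 0 0 0 0 0" --pt "0 0 0 0 0 0"

```text
clock: 31.7
position: [0.4753, -0.0106, 0.1246]
eef_rot: [-1.66, 1.57, -1.974]
contact_force: [-0.1, 0.2, -0.2]
gripper_width: 0.0854
```

```bash
python3 go.py 0.475 -0.009 0.032 -18
```

```text
p [ 0.4753 -0.0106  0.1246] a -18.02 az -1.3 q7 18.17 w 0.0854 t 31.7 F [-0.1  0.2 -0.2] xdir [-0.0001 -0.0003 -1.    ]
turn about tool x (rad): -0.0004  or 3.1412
final a -18.0: shift x 0.0926 y 0.0015 z -0.0008
final a 162.0: shift x 0.0926 y -0.0015 z 0.0008
tilt fix: rot y -0.0000 z 0.0003
```

Call:
move_arm --pt "0.025 0.0015 -0.0008 0 0 0" --pt "0.025 0 0 0 0 0" --pt "0.02 0 0 0 0 0" --pt "0.012 0 0 0 0 0" --pt "0.008 0 0 0 0 0" --pt "0 0 0 0 0 0" --pt "0 0 0 0 0 0" --pt "0 0 0 0 0 0"

```text
clock: 32.5
position: [0.4753, -0.0078, 0.0347]
eef_rot: [-0.432, 1.57, -0.744]
contact_force: [0.0, -0.5, -0.2]
gripper_width: 0.0855
```

```bash
python3 go.py 0.475 -0.009 0.032 -18
```

```text
p [ 0.4753 -0.0078  0.0347] a -17.88 az -0.9 q7 26.50 w 0.0855 t 32.5 F [ 0.  -0.5 -0.2] xdir [ 0.0002 -0.0002 -1.    ]
turn about tool x (rad): 0.0022  or -3.1394
final a -18.0: shift x 0.0027 y -0.0013 z 0.0001
final a 162.0: shift x 0.0027 y 0.0013 z -0.0001
tilt fix: rot y 0.0003 z 0.0001
```

Down 2 mm, a small y correction, then close.

Call:
move_arm --pt "0.002 -0.001 0 0 0 0" --pt "0 0 0 0 0 0" --pt "0 0 0 0 0 0"

```text
clock: 32.8
position: [0.4745, -0.0085, 0.0321]
eef_rot: [-2.761, 1.57, -3.073]
contact_force: [-0.4, 0.4, -0.6]
gripper_width: 0.0854
```

Call:
move_arm --pt "0 0 0 0 0 0" --pt "0 0 0 0 0 0" --pt "0 0 0 0 0 0" --pt "0 0 0 0 0 0" --pt "0 0 0 0 0 0" --pt "0 0 0 0 0 0" --pt "0 0 0 0 0 0" --pt "0 0 0 0 0 0" --gripper 255

```text
clock: 33.6
position: [0.4753, -0.0088, 0.0322]
eef_rot: [-0.633, 1.57, -0.945]
contact_force: [3.9, -0.7, 1.4]
gripper_width: 0.0203
```

```bash
python3 go.py 0.475 -0.009 0.032 -18
```

```text
p [ 0.4753 -0.0088  0.0322] a -17.88 az -1.1 q7 26.82 w 0.0203 t 33.6 F [ 3.9 -0.7  1.4] xdir [ 0.0005 -0.0007 -1.    ]
turn about tool x (rad): 0.0022  or -3.1394
final a -18.0: shift x 0.0002 y -0.0003 z -0.0003
final a 162.0: shift x 0.0002 y 0.0003 z 0.0003
tilt fix: rot y 0.0007 z 0.0005
```

Call:
move_arm --pt "-0.01 0 0 0 0 0" --pt "-0.02 0 0 0 0 0" --pt "-0.03 0 0 0 0 0" --pt "-0.03 0 0 0 0 0" --pt "-0.03 0 0 0 0 0" --pt "0 0 0 0 0 0" --pt "0 0 0 0 0 0"

```text
clock: 34.3
position: [0.4733, -0.0076, 0.1518]
eef_rot: [3.123, 1.568, 2.812]
contact_force: [-0.4, -0.1, -4.5]
gripper_width: 0.0201
```

```bash
python3 go.py 0.5265 0.4152 0.15 -18
```

```text
p [ 0.4733 -0.0076  0.1518] a -17.81 az -0.9 q7 15.97 w 0.0201 t 34.3 F [-0.4 -0.1 -4.5] xdir [-0.0028  0.001  -1.    ]
turn about tool x (rad): 0.0033  or -3.1383
final a -18.0: shift x 0.0018 y 0.4186 z -0.0801
final a 162.0: shift x 0.0018 y -0.4186 z 0.0801
tilt fix: rot y -0.0030 z -0.0001
```

Call:
move_arm --pt "0 0.012 -0.0022 0.003 0 0" --pt "0 0.024 -0.0046 0 0 0" --pt "0 0.032 -0.0061 0 0 0" --pt "0 0.036 -0.0069 0 0 0" --pt "0 0.036 -0.0069 0 0 0" --pt "0 0.036 -0.0069 0 0 0" --pt "0 0.036 -0.0069 0 0 0" --pt "0 0.036 -0.0069 0 0 0"

```text
clock: 35.1
position: [0.5043, 0.2443, 0.1498]
eef_rot: [-2.598, 1.565, -2.912]
contact_force: [0.7, 0.1, -5.0]
gripper_width: 0.0201
```

Call:
move_arm --pt "0 0.036 -0.0069 0 0 0" --pt "0 0.036 -0.0069 0 0 0" --pt "0 0.036 -0.0069 0 0 0" --pt "0 0.03 -0.0057 0 0 0" --pt "0 0.02 -0.0038 0 0 0" --pt "0 0.0125 -0.0024 0 0 0" --pt "0 0 0 0 0 0" --pt "0 0 0 0 0 0"

```text
clock: 35.9
position: [0.5274, 0.4126, 0.1507]
eef_rot: [-2.111, 1.567, -2.427]
contact_force: [-0.0, -0.6, -5.1]
gripper_width: 0.0203
```

Call:
move_arm --pt "0.015 0 0 0 0 0" --pt "0.015 0 0 0 0 0" --pt "0 0 0 0 0 0" --pt "0 0 0 0 0 0" --pt "0 0 0 0 0 0" --pt "0 0 0 0 0 0"

```text
clock: 36.5
position: [0.5285, 0.4143, 0.1225]
eef_rot: [2.169, 1.57, 1.854]
contact_force: [-0.3, 0.0, -4.4]
gripper_width: 0.0199
```

```bash
python3 go.py 0.5265 0.4152 0.077 -18
```

```text
p [0.5285 0.4143 0.1225] a -18.04 az 38.1 q7 -26.87 w 0.0199 t 36.5 F [-0.3  0.  -4.4] xdir [-0.0001  0.0005 -1.    ]
turn about tool x (rad): -0.0007  or 3.1409
final a -18.0: shift x 0.0455 y 0.0002 z -0.0021
final a 162.0: shift x 0.0455 y -0.0002 z 0.0021
tilt fix: rot y -0.0003 z -0.0004
```

Call:
move_arm --pt "0.012 0 -0.0015 0 0 0" --pt "0.012 0 0 0 0 0" --pt "0.01 0 0 0 0 0" --pt "0.004 0 0 0 0 0" --pt "0 0 0 0 0 0" --pt "0 0 0 0 0 0" --pt "0 0 0 0 0 0"

```text
clock: 37.2
position: [0.527, 0.4148, 0.0844]
eef_rot: [2.232, 1.57, 1.917]
contact_force: [0.5, 0.2, -3.2]
gripper_width: 0.0198
```

```bash
python3 go.py 0.5265 0.4152 0.0765 -18; python3 - <<'E'
from h import *
out=[]
for c in("top","scene"):
    im=ctrl.read_camera(c); u,v=proj(c,[[.5265,.4152,.06]])[0].astype(int)
    out.append(cv2.resize(im[v-35:v+35,u-35:u+35],None,fx=5.5,fy=5.5,interpolation=cv2.INTER_CUBIC)[:,:,::-1])
cv2.imwrite("pics/pl.png",np.hstack(out))
E
```

```text
p [0.527  0.4148 0.0844] a -18.04 az 38.2 q7 -25.40 w 0.0198 t 37.2 F [ 0.5  0.2 -3.2] xdir [-0.0001  0.0004 -1.    ]
turn about tool x (rad): -0.0006  or 3.1410
final a -18.0: shift x 0.0079 y 0.0002 z -0.0006
final a 162.0: shift x 0.0079 y -0.0002 z 0.0006
tilt fix: rot y -0.0003 z -0.0003
```

View pics/pl.png

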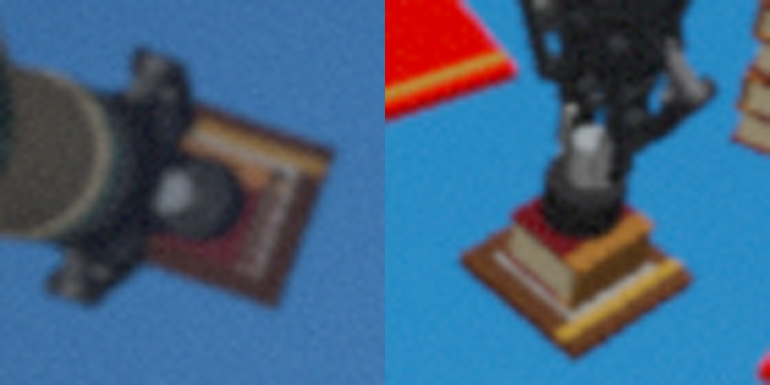

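The weight hangs upright just above the square book's middle: knob at (590,155) in the scene half of the picture, with the book below it. I lower it gently.

Call:
move_arm --pt "0.003 0 -0.0004 0 0 0" --pt "0.002 0 0 0 0 0" --pt "0.001 0 0 0 0 0" --pt "0.001 0 0 0 0 0" --pt "0 0 0 0 0 0" --pt "0 0 0 0 0 0" --pt "0 0 0 0 0 0"

```text
clock: 38.0
position: [0.5262, 0.4148, 0.0769]
eef_rot: [-2.787, 1.57, -3.102]
contact_force: [-0.5, -0.4, -4.7]
gripper_width: 0.0199
```

```bash
python3 go.py 0.5265 0.4152 0.0765 -18
```

```text
p [0.5262 0.4148 0.0769] a -18.04 az 38.2 q7 -25.13 w 0.0199 t 38.0 F [-0.5 -0.4 -4.7] xdir [-0.001 -0.    -1.   ]
turn about tool x (rad): -0.0007  or 3.1409
final a -18.0: shift x 0.0004 y 0.0005 z 0.0001
final a 162.0: shift x 0.0004 y -0.0005 z -0.0001
tilt fix: rot y -0.0009 z 0.0003
```

Not touching yet, since the full weight of 4.7 N is still carried. I creep down.

Call:
move_arm --pt "0.0005 0 0 0 0 0" --pt "0.0005 0 0 0 0 0" --pt "0 0 0 0 0 0" --pt "0 0 0 0 0 0" --pt "0 0 0 0 0 0"

```text
clock: 38.5
position: [0.5263, 0.4149, 0.0762]
eef_rot: [-3.08, 1.57, 2.888]
contact_force: [-0.6, -0.4, 0.0]
gripper_width: 0.0202
```

It has touched down: the carried load fell from −4.7 N to 0. I release and lift.

Call:
move_arm --pt "0 0 0 0 0 0" --pt "0 0 0 0 0 0" --pt "0 0 0 0 0 0" --pt "0 0 0 0 0 0" --pt "0 0 0 0 0 0" --pt "0 0 0 0 0 0" --gripper 60

```text
clock: 39.1
position: [0.5262, 0.4148, 0.0759]
eef_rot: [-2.781, 1.57, -3.096]
contact_force: [-0.1, 0.7, 0.6]
gripper_width: 0.0653
```

Call:
move_arm --pt "-0.01 0 0 0 0 0" --pt "-0.02 0 0 0 0 0" --pt "-0.03 0 0 0 0 0" --pt "-0.03 0 0 0 0 0" --pt "-0.03 0 0 0 0 0" --pt "0 0 0 0 0 0" --pt "0 0 0 0 0 0"

```text
clock: 39.8
position: [0.5266, 0.415, 0.1972]
eef_rot: [1.737, 1.569, 1.422]
contact_force: [0.4, 0.1, 0.1]
gripper_width: 0.0655
```

```bash
python3 go.py 0.41 0.05 0.2 -18
```

```text
p [0.5266 0.415  0.1972] a -18.03 az 38.2 q7 -29.90 w 0.0655 t 39.8 F [0.4 0.1 0.1] xdir [ 0.0002  0.0014 -1.    ]
turn about tool x (rad): -0.0006  or 3.1410
final a -18.0: shift x -0.0028 y -0.3832 z 0.0019
final a 162.0: shift x -0.0028 y 0.3832 z -0.0019
tilt fix: rot y -0.0002 z -0.0014
```

Call:
move_arm --pt "0 -0.04 0 0 0 0" --pt "0 -0.04 0 0 0 0" --pt "0 -0.04 0 0 0 0" --pt "0 -0.04 0 0 0 0" --pt "0 -0.04 0 0 0 0" --pt "0 -0.04 0 0 0 0" --pt "0 -0.04 0 0 0 0" --pt "0 -0.04 0 0 0 0"

```text
clock: 40.6
position: [0.4257, 0.1091, 0.1954]
eef_rot: [-2.538, 1.568, -2.852]
contact_force: [0.7, -0.7, -0.2]
gripper_width: 0.0652
```

Call:
move_arm --pt "0 -0.03 0 0 0 0" --pt "0 -0.03 0 0 0 0" --pt "0 0 0 0 0 0" --pt "0 0 0 0 0 0" --pt "0 0 0 0 0 0"

```text
clock: 41.1
position: [0.4087, 0.0544, 0.1957]
eef_rot: [-2.806, 1.569, -3.119]
contact_force: [0.7, 0.3, -0.9]
gripper_width: 0.0655
```

```bash
python3 - <<'E'
from h import *
from chkT import T
out=[]
for c in("top","scene"):
    im=ctrl.read_camera(c); row=[]
    for b,(n,xy,A) in T.items():
        u,v=proj(c,[[*xy,.03]])[0].astype(int); o=np.array([u-26,v-26])
        big=cv2.resize(im[v-26:v+26,u-26:u+26],(260,260),interpolation=cv2.INTER_CUBIC)[:,:,::-1].copy()
        if n=="square_book":
            t=np.linspace(0,2*np.pi,40)
            for r,z in((.024,.072),(.011,.1)):
                q=((proj(c,np.c_[.5265+r*np.cos(t),.4152+r*np.sin(t),0*t+z])-o+.5)*5).astype(int); cv2.polylines(big,[q],True,(0,255,0),1)
        row.append(big)
    out.append(np.hstack(row))
cv2.imwrite("pics/end.png",np.vstack(out))
E
python3 go.py; python3 prof.py long_book small_book square_book| grep -A1 "==\|scene 0.01" | sed 's/np.float64//g' | cut -c1-330
```

```text
p [0.4088 0.0545 0.1957] a -17.91 az 7.6 q7 4.78 w 0.0654 t 41.2 F [-0.3 -0.7  0.5] xdir [-0.0015 -0.0003 -1.    ]
tilt fix: rot y -0.0013 z 0.0007
== long_book x rel. nominal spine edge; y rel. centre, half 59.0
top 0.034 x: (12.9, (4.4), [66, 64, 83]) (4.9, (2.8), [112, 86, 55]) (-15.1, (2.5), [99, 59, 53]) (-59.4, (1.1), [80, 53, 59]) (-67.4, (1.4), [65, 49, 50])
--
scene 0.01 x: (20.9, (1.7), [112, 69, 43]) (12.4, (5.8), [164, 127, 55]) (4.4, (5.3), [178, 166, 145]) (-2.1, (11.3), [101, 82, 65]) (-9.4, (5.8), [149, 103, 52]) (-24.1, (5.4), [131, 58, 48]) (-70.6, (7.2), [89, 93, 119])
      y: (-75.6, (6.7), [99, 64, 51]) (-62.9, (9.0), [144, 133, 127]) (-57.1, (10.1), [121, 60, 63]) (65.6, (1.7), [103, 54, 39]) (75.1, (8.3), [86, 109, 143])
--
== square_book x rel. nominal spine edge; y rel. centre, half 30.0
top 0.044000000000000004 x: (18.9, (4.4), [63, 67, 92]) (9.6, (2.8), [115, 91, 65]) (-7.1, (3.6), [85, 66, 61]) (-55.4, (1.3), [68, 43, 56]) (-74.4, (4.1), [63, 77, 106])
--
scene 0.01 x: (20.6, (1.4), [100, 60, 37]) (12.1, (4.1), [162, 125, 54]) (4.9, (3.4), [174, 156, 125]
[... 271 characters left out ...]
8, 59]) (7.4, (1.9), [75, 49, 33]) (39.4, (1.5), [67, 49, 30])
--
== small_book x rel. nominal spine edge; y rel. centre, half 39.0
top 0.03 x: (15.9, (4.0), [61, 67, 89]) (7.9, (3.0), [109, 86, 61]) (-14.1, (2.4), [98, 61, 61]) (-42.6, (2.5), [92, 73, 79]) (-50.4, (2.9), [69, 57, 61])
--
scene 0.01 x: (20.9, (2.1), [97, 59, 36]) (12.4, (5.3), [159, 124, 52]) (4.9, (3.6), [176, 156, 120]) (-1.1, (8.7), [99, 79, 60]) (-7.4, (4.9), [142, 97, 46]) (-22.6, (4.6), [126, 54, 41]) (-56.4, (6.1), [88, 89, 112])
      y: (-55.6, (1.6), [99, 61, 37]) (-42.9, (6.6), [138, 123, 115]) (-37.1, (5.4), [131, 101, 95]) (-33.1, (2.0), [132, 113, 92]) (-28.1, (4.5), [119, 69, 56]) (55.1, (6.8), [87, 100, 131])
```

View pics/end.png

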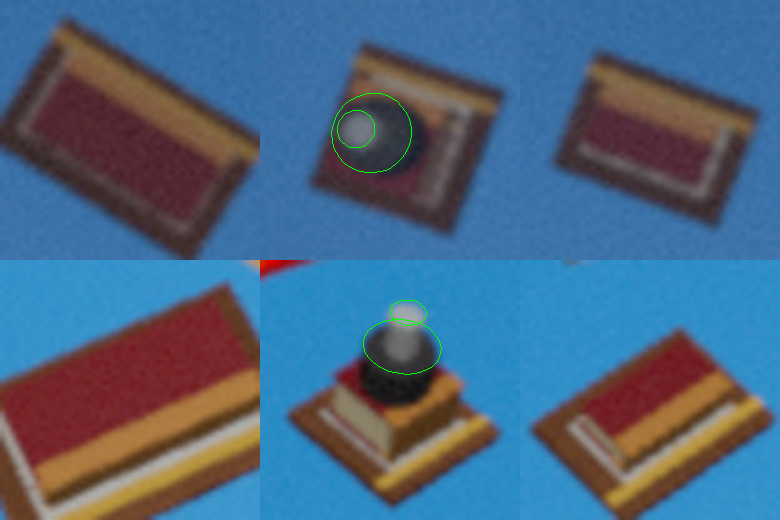

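The final picture shows the weight standing upright on the square book's middle, matching the predicted outlines. The three books lie on their felts with spines along the brass, unmoved since placing. The arm is clear at z ≈ 0.2 m, so I hand in.

```bash
python3 -c "
from workcell import ctrl; print(ctrl.hand_in())"
```

```text
the job is handed in; nothing more can be done
None
```

The three burgundy books lie flat on their matching felts, spines along the brass strips. The iron weight was set last and stands upright on the middle of the square book. The job was handed in at about 41 s with the arm clear and everything released.

- **Books:** My final camera checks put each book about 0.5–2 mm from its felt centre, inside the 3 mm margin. The long book is the most off, about 1.5 mm away from the strip.
- **Where checks disagreed:** The two cameras differ by 1–2 mm, and the top view suggests up to about 2–2.5 mm off for the long and square books. The first cover-mask fit was unreliable because of the dark wood, so I relied on edge readings instead. I did not nudge any book afterwards.
- **Small book:** The first grasp could not reach low enough because the wrist joint was at its limit. It held only the top edge and pressed with up to about 36 N. I dragged the book outward and gripped it again properly before placing it.
- **Weight:** It touched down gently, the carried load falling from 4.7 N to 0. Its outline matched the expected position to about 1 mm after release.

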